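# Add a fingerboard blank to the stickered seasoning pile

## Task

Add the loose fingerboard blank to the seasoning pile: lift the steel weight off and set it down flat on the bench, lay the two loose stickers across the top blank, each straight above a sticker already in the pile, then lay the loose blank on them with its edges and ends flush with the blank below. Finally set the weight back on top, centred and in line with the pile, and let go. Lower each piece into place rather than dropping it, keep the existing pile as it is, and leave the tools on the bench alone.

Things in the scene. Friction and masses are not known exactly. Their poses are not given: they have to be found in the camera images.
- base: fixed grey board 340 x 110 x 12 mm under the pile, pile along its x; two fixed reddish bearers (14 mm square, 60 mm along y) across it at x = +105 and -105 mm, tops 26 mm above the bench. Origin: centre of its underside, on the bench; z up. The bench between the pile and the loose blank, on the robot's side of the loose stickers, is clear (over 300 mm wide).
- blank_low_c (a point): centre (half-way up) of the pile's lowest fingerboard blank: dark brown hardwood board 300 (x) x 50 (y) x 9 (z) mm with fine cross lines (fret slots) on its upper face, lying on the bearers; loose, 0.125 kg
- sticker_old1_c (a point): centre of a sticker already in the pile (reddish cedar stick, 14 (x) x 60 (y) x 14 (z) mm), lying across the lowest blank near one end, above a bearer; loose, held by the pile on it
- sticker_old2_c (a point): centre of the other sticker already in the pile, same size, near the other end, 210 mm from the first
- blank_top_c (a point): centre of the pile's upper blank, same 300 x 50 x 9 mm board with fret slots, x along its length, z up; it lies on the two old stickers, top face 58 mm above the bench; loose
- blank_new_c (a point): centre (half-way up) of the loose blank to be added: same 300 (x) x 50 (y) x 9 (z) mm board, 0.125 kg, lying flat on the bench by itself; best gripped across its 50 mm width at the middle. Either end may face either way in the pile
- sticker_new1_c (a point): centre of a loose sticker to be added: reddish cedar stick 14 (x) x 60 (y) x 14 (z) mm, 10 g, lying on the bench; it overhangs a blank by 5 mm each side. The two loose stickers are interchangeable
- sticker_new2_c (a point): centre of the other loose sticker to be added, same size
- weight_grip (a point): centre of the green grip bar of the weight (grip 90 (x) x 16 (y) x 16 (z) mm, carried on two posts, its centre 34 mm above the weight's underside; 18 mm gap under it). The weight is a flat steel bar 250 (x) x 45 (y) x 8 (z) mm, about 0.6 to 0.85 kg, at the start lying along the pile on its upper blank, over both sticker positions
- chisel: bystander: chisel with wooden handle, 280 mm, 26 mm high, lying on the bench beyond the work; leave alone
- plane: bystander: small wooden hand plane, 120 x 50 x 65 mm; leave alone
- caliper: bystander: steel vernier caliper, 210 x 65 x 14 mm; leave alone
- tape: bystander: roll of yellow tape, 84 mm across, 24 mm high; leave alone

How it is judged:
On the way, in this order (a step that is already met when the one before it is completed fails the run):
1. the weight has been set down flat on the bench (height (world z) of weight_grip between 0.031 and 0.037 m and angle between weight_grip's own z axis and vertical below 0.06 rad and contact force between the fingers and weight below 0.3 N), for 0.2 s.
2. both loose stickers lie across the pile, each above an old one, released (((horizontal distance between sticker_new1_c and sticker_old1_c below 0.008 m and angle between the y axis of sticker_new1_c and the y axis of sticker_old1_c, either way round below 0.12 rad and angle between each of sticker_new1_c, sticker_new2_c's own z axis and vertical below 0.06 rad and z of sticker_new1_c in the frame of sticker_old1_c between 0.02 and 0.026 m and horizontal distance between sticker_new2_c and sticker_old2_c below 0.008 m and angle between the y axis of sticker_new2_c and the y axis of sticker_old2_c, either way round below 0.12 rad and z of sticker_new2_c in the frame of sticker_old2_c between 0.02 and 0.026 m) or (horizontal distance between sticker_new1_c and sticker_old2_c below 0.008 m and angle between the y axis of sticker_new1_c and the y axis of sticker_old2_c, either way round below 0.12 rad and angle between each of sticker_new1_c, sticker_new2_c's own z axis and vertical below 0.06 rad and z of sticker_new1_c in the frame of sticker_old2_c between 0.02 and 0.026 m and horizontal distance between sticker_new2_c and sticker_old1_c below 0.008 m and angle between the y axis of sticker_new2_c and the y axis of sticker_old1_c, either way round below 0.12 rad and z of sticker_new2_c in the frame of sticker_old1_c between 0.02 and 0.026 m)) and contact force between the fingers and sticker_new1 below 0.3 N and contact force between the fingers and sticker_new2 below 0.3 N), for 0.2 s.
3. the new blank lies flush on the stickers, released (((horizontal distance between sticker_new1_c and sticker_old1_c below 0.008 m and angle between the y axis of sticker_new1_c and the y axis of sticker_old1_c, either way round below 0.12 rad and angle between each of sticker_new1_c, sticker_new2_c's own z axis and vertical below 0.06 rad and z of sticker_new1_c in the frame of sticker_old1_c between 0.02 and 0.026 m and horizontal distance between sticker_new2_c and sticker_old2_c below 0.008 m and angle between the y axis of sticker_new2_c and the y axis of sticker_old2_c, either way round below 0.12 rad and z of sticker_new2_c in the frame of sticker_old2_c between 0.02 and 0.026 m) or (horizontal distance between sticker_new1_c and sticker_old2_c below 0.008 m and angle between the y axis of sticker_new1_c and the y axis of sticker_old2_c, either way round below 0.12 rad and angle between each of sticker_new1_c, sticker_new2_c's own z axis and vertical below 0.06 rad and z of sticker_new1_c in the frame of sticker_old2_c between 0.02 and 0.026 m and horizontal distance between sticker_new2_c and sticker_old1_c below 0.008 m and angle between the y axis of sticker_new2_c and the y axis of sticker_old1_c, either way round below 0.12 rad and z of sticker_new2_c in the frame of sticker_old1_c between 0.02 and 0.026 m)) and x of blank_new_c in the frame of blank_top_c between -0.006 and 0.006 m and y of blank_new_c in the frame of blank_top_c between -0.006 and 0.006 m and z of blank_new_c in the frame of blank_top_c between 0.021 and 0.025 m and angle between the x axis of blank_new_c and the x axis of blank_top_c, either way round below 0.045 rad and contact force between the fingers and blank_new below 0.3 N), for 0.2 s.
At the end, for the whole second after the job is handed in: Stickers above the old ones (8 mm, 0.12 rad); new blank on them, flush with the one below (6 mm both ways, 0.045 rad); weight flat on it, centred (12 mm along, 9 mm across, 0.08 rad); old pile pieces within 8 mm of their start; all at rest and released (((horizontal distance between sticker_new1_c and sticker_old1_c below 0.008 m and angle between the y axis of sticker_new1_c and the y axis of sticker_old1_c, either way round below 0.12 rad and angle between each of sticker_new1_c, sticker_new2_c's own z axis and vertical below 0.06 rad and z of sticker_new1_c in the frame of sticker_old1_c between 0.02 and 0.026 m and horizontal distance between sticker_new2_c and sticker_old2_c below 0.008 m and angle between the y axis of sticker_new2_c and the y axis of sticker_old2_c, either way round below 0.12 rad and z of sticker_new2_c in the frame of sticker_old2_c between 0.02 and 0.026 m) or (horizontal distance between sticker_new1_c and sticker_old2_c below 0.008 m and angle between the y axis of sticker_new1_c and the y axis of sticker_old2_c, either way round below 0.12 rad and angle between each of sticker_new1_c, sticker_new2_c's own z axis and vertical below 0.06 rad and z of sticker_new1_c in the frame of sticker_old2_c between 0.02 and 0.026 m and horizontal distance between sticker_new2_c and sticker_old1_c below 0.008 m and angle between the y axis of sticker_new2_c and the y axis of sticker_old1_c, either way round below 0.12 rad and z of sticker_new2_c in the frame of sticker_old1_c between 0.02 and 0.026 m)) and x of blank_new_c in the frame of blank_top_c between -0.006 and 0.006 m and y of blank_new_c in the frame of blank_top_c between -0.006 and 0.006 m and z of blank_new_c in the frame of blank_top_c between 0.021 and 0.025 m and angle between the x axis of blank_new_c and the x axis of blank_top_c, either way round below 0.045 rad and x of weight_grip in the frame of blank_new_c between -0.012 and 0.012 m and y of weight_grip in the frame of blank_new_c between -0.009 and 0.009 m and z of weight_grip in the frame of blank_new_c between 0.036 and 0.041 m and angle between the x axis of weight_grip and the x axis of blank_new_c, either way round below 0.08 rad and linear speed of each of sticker_new1, sticker_new2, blank_new, weight below 0.02 m/s and distance of each of blank_low_c, sticker_old1_c, sticker_old2_c, blank_top_c from where it was at the start of the episode below 0.008 m); the robot touches nothing.
It fails at once if a tool on the bench is disturbed (moved over 20 mm) (distance of any of chisel, plane, caliper, tape from where it was at the start of the episode above 0.02 m).
It fails at once if a piece is dropped (falls freely faster than 0.5 m/s, about 13 mm) ((linear speed of sticker_new1 above 0.5 m/s and contact force between the fingers and sticker_new1 below 0.3 N) or (linear speed of sticker_new2 above 0.5 m/s and contact force between the fingers and sticker_new2 below 0.3 N) or (linear speed of blank_new above 0.5 m/s and contact force between the fingers and blank_new below 0.3 N) or (linear speed of weight above 0.5 m/s and contact force between the fingers and weight below 0.3 N)).
It also fails if it takes over 72 s, if anything falls off the work surface, if the arm or the gripper's body presses on something with over 40 N, if the wrist force passes 120 N, or if a joint passes its speed limit or range.

## Robot

A 7-joint arm with a two-finger parallel gripper is mounted at the origin on the work surface. World frame = base frame: x ahead of the robot, y to its left, z up, the work surface at z = 0. Lengths are in m, angles in rad, forces in N, time in s.
With the tool pointing down it reaches from about 0.4 to 0.875 m from the base axis. Payload 19.3 kg.
Tool frame: the origin (TCP) lies at the very end of the fingers, on their centre line; the grasp point (between the pads) lies 19 mm behind it; y points along the fingers, x is the direction in which the jaws open and shut, and the axes are right-handed (so a half turn about y gives the same grasp; the last joint's range is limited). The gripper opens to 85 mm and grips with 20 to 120 N. Pads are 22 mm wide; open, the fingers measure 114 mm over their backs; the gripper's body (76 mm by 85 mm) begins 54 mm behind the grasp point. The pads swing forward as they close: fully open they stand 13 mm farther back than shut.
Start: joints at [-0.07, 0.521, -0.036, 1.599, 0.021, 1.021, -0.113], TCP at [0.625, -0, 0.231] pointing down, gripper open.
Joint ranges: [-2.91, 2.91], [-0.3, 2.13], [-1.5, 1.42], [0.17, 2.43], [-1.26, 4.41], [0.16, 1.93], [-2.52, 2.52]. Speed limits (rad/s): [1.89, 1.89, 2.39, 2.39, 3.01, 3.01, 3.01].

## Interface

Orientations are given as [roll, pitch, yaw] about the fixed x, y, z axes, in that order (R = Rz(yaw) Ry(pitch) Rx(roll)).
In Python, from workcell import bot gives the robot as it stands. The module is installed in compiled form; this text tells all that it offers.
- The arm moves only by the shell command python3 -m crank 'ROWS' [FORCE]. ROWS is JSON, a list of rows, each an object of numbers: "hand": the closure, from 0 (fully open) to 1 (shut); "dx", "dy", "dz": the shift along the tool's x, y, z in mm; "yaw": the turn about the tool's y in rad. In form: [{"hand": .., "dx": .., "dy": .., "dz": .., "yaw": ..}, ...]. A call has 1 to 12 rows; each row is the pose to reach, as a shift and turn from the pose commanded when the call began, along the tool's axes at that moment; what a row does not reach only later rows make up. A row lasts 1/12 s, in which the tool goes at most 41.7 mm and 7.16 degrees, less where a joint would pass 70% of its speed; a pose out of reach is approached as far as the arm can. A call with a gripper value outside its range is refused whole. The fingers move at their own pace and stop on an object; FORCE is the grip in N (left out, the last holds). Time passes only in rows, so rows that repeat a pose let the fingers close. It gives the time, the measured TCP pose, the force and the opening at its end, in the units of the state.
- bot.observe(): the state, without advancing time (a new reading comes with each control period).
- bot.grab_frame(name): name is "scene" or "side" or "wrist"; returns the picture (400x640x3 uint8, red, green, blue); there is no depth.
- bot.camera_info(name): a dict with "fx", "fy", "cx", "cy" (pixels), "rvec" (rotation vector, rad) and "tvec" (3), from world to camera coordinates, as OpenCV has them. Camera axes: x right, y down, z forward; pixel columns grow to the right and rows downward; lengths in m; the calibration is good to about 2 mm. A picture is of the moment at which its call begins: read the wrist's pose just before it. camera_info takes no time and is no camera call; for the wrist camera it gives the pose at the moment of the call.
- bot.job_done(): hands the job in, once; it reports no verdict.
The state is a dict: "clock": time; "qpos": joint angles; "qd": joint speeds; "joint_efforts": joint torques, N m; "position": TCP position; "tool_rot": TCP orientation; "force": force on the tool from outside, world axes, zero at the start; "moment": the same for the moment, N m; "grip_width": finger opening in m.
Only numpy, scipy, OpenCV 4.12 (cv2) and the standard library are available. Lean on these libraries where they do the work, as an engineer would, in place of code of your own. Each camera call takes 0.05 s, during which the arm holds its last target.

## Working session

There is one attempt and no reset: what is moved stays moved. The work goes in short steps, Python scripts to look and compute and a shell command to move; the robot and the scene stay as the last step left them, time stands still between calls to the robot, and variables do not carry over. Pictures are saved under pics/ and viewed, and the job is handed in when it is done.

```bash
mkdir -p pics; python3 - <<'E'
from workcell import bot
import cv2
print(bot.observe())
for n in ["scene","side","wrist"]:
    print(n,bot.camera_info(n))
    cv2.imwrite(f"pics/{n}0.png",bot.grab_frame(n)[:,:,::-1])
E
```

```text
{'clock': 0.0, 'qpos': array([-0.07019981,  0.52203312, -0.03635097,  1.59998407,  0.02116675,
        1.02113411, -0.1128182 ]), 'qd': array([ 7.31446300e-04,  2.02637623e-03, -1.26389114e-04, -1.04041069e-05,
        4.84368707e-04,  5.70154391e-04, -4.38189176e-04]), 'joint_efforts': array([-4.24098413e-03, -9.27110124e+01,  1.97758444e+00, -3.69928443e+01,
        1.76317629e-02,  8.19846697e-03, -6.58496788e-05]), 'position': array([ 6.24657904e-01, -1.46733307e-05,  2.30722132e-01]), 'tool_rot': array([-1.57084123e+00,  1.17458733e-03, -2.57741621e-05]), 'force': array([ 0.82976564, -0.94462542, -0.33469341]), 'moment': array([ 0.08178648,  0.01664444, -0.00929806]), 'grip_width': 0.0853578412472471}
scene {'fx': 467.09804601593305, 'fy': 467.09804601593305, 'cx': 318.6414480490419, 'cy': 198.90981875102636, 'rvec': array([ 1.64025627,  2.01843342, -0.74809859]), 'tvec': array([ 0.10441407, -0.36514699,  1.75943647])}
side {'fx': 385.2903210582531, 'fy': 385.2903210582531, 'cx': 319.60517360918396, 'cy': 193.80590156354316, 'rvec': array([ 2.38119769, -0.03526322,  0.01017975]), 'tvec': array([-0.57112753,  0.06086903,  1.43772836])}
wrist {'fx': 312.9997324169941, 'fy': 312.9997324169941, 'cx': 318.1205610787098, 'cy': 194.65534374582197, 'rvec': array([-2.86096156e+00, -7.63873115e-04,  1.38738229e-03]), 'tvec': array([-0.62430795, -0.03611843,  0.37882723])}
```

View pics/scene0.png

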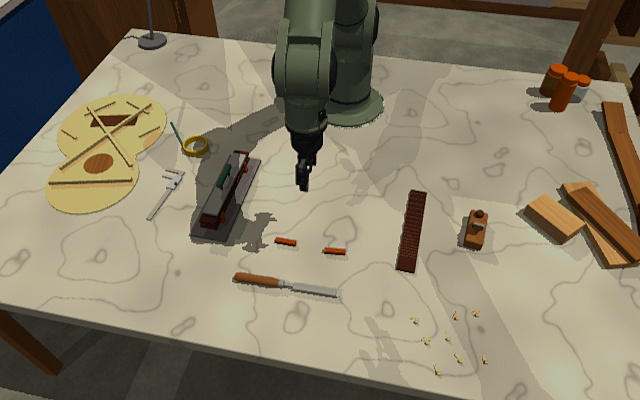

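View pics/side0.png

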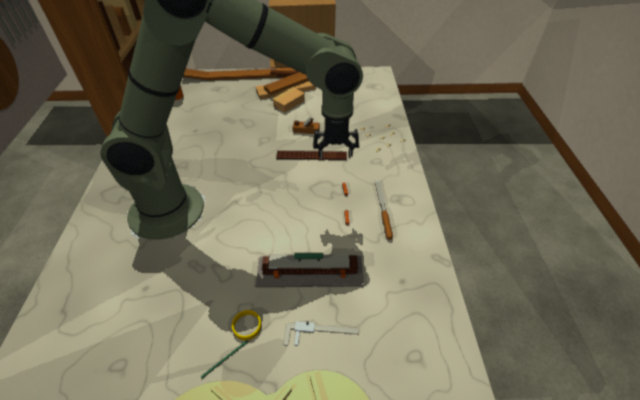

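View pics/wrist0.png

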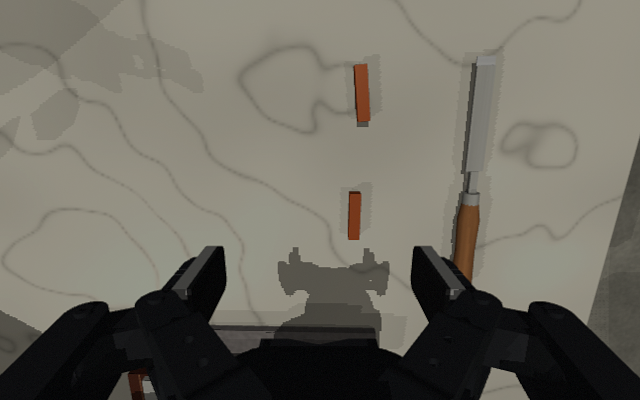

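The pile sits at negative y (scene ~(228,190)), with the green grip on top. The loose stickers are at scene (285,241) and (334,251), and the loose blank is at (411,230) at positive y. I'll write ray helpers and take a first measurement.

```bash
cat > h.py <<'E'
import cv2, numpy as np
from workcell import bot
def cam(n):
    c=bot.camera_info(n); K=np.array([[c['fx'],0,c['cx']],[0,c['fy'],c['cy']],[0,0,1]])
    R=cv2.Rodrigues(c['rvec'])[0]; t=c['tvec']; return K,R,t
def ray(cm,uv):
    K,R,t=cm; d=R.T@np.linalg.inv(K)@np.array([uv[0],uv[1],1.]); return -R.T@t,d
def plane(cm,uv,z):
    o,d=ray(cm,uv); return o+d*(z-o[2])/d[2]
def tri(a,ua,b,ub):
    o1,d1=ray(a,ua);o2,d2=ray(b,ub); d1/=np.linalg.norm(d1);d2/=np.linalg.norm(d2)
    s=np.linalg.lstsq(np.c_[d1,-d2],o2-o1,rcond=None)[0]
    p,q=o1+s[0]*d1,o2+s[1]*d2; return (p+q)/2,np.linalg.norm(p-q)
def proj(cm,p):
    K,R,t=cm; return cv2.projectPoints(np.array(p,float).reshape(-1,1,3),cv2.Rodrigues(R)[0],t,K,None)[0].reshape(-1,2)
def snap(n,name):
    cm=cam(n); im=bot.grab_frame(n)[:,:,::-1].copy(); cv2.imwrite(f"pics/{name}.png",im); return cm,im
def hsv(im,lo,hi):
    return cv2.inRange(cv2.cvtColor(im,cv2.COLOR_BGR2HSV),np.array(lo),np.array(hi))
def blobs(m,amin=30):
    cs=[c for c in cv2.findContours(m,cv2.RETR_EXTERNAL,cv2.CHAIN_APPROX_NONE)[0] if cv2.contourArea(c)>amin]
    return sorted(cs,key=lambda c:-cv2.contourArea(c))
def rectw(cm,c,z):
    "contour pixels -> plane z -> min area rect: centre, sides, angle of long side (rad from x)"
    P=np.array([plane(cm,p[0],z)[:2] for p in c],np.float32)
    b=cv2.boxPoints(cv2.minAreaRect(P*1000)); e1,e2=b[1]-b[0],b[2]-b[1]
    l=e1 if np.linalg.norm(e1)>np.linalg.norm(e2) else e2
    a=np.arctan2(l[1],l[0]); a=(a+np.pi/2)%np.pi-np.pi/2
    return b.mean(0).round(1),sorted([round(float(np.linalg.norm(e)),1) for e in (e1,e2)]),round(float(a),4)
E
python3 - <<'E'
from h import *
S,D,W=cam("scene"),cam("side"),cam("wrist")
s,d,w=[cv2.imread(f"pics/{n}0.png") for n in("scene","side","wrist")]
def g(im): return blobs(hsv(im,(50,60,25),(85,255,140)),20)
for n,im in(("s",s),("d",d)):
    for c in g(im)[:4]: print(n,"green",cv2.minAreaRect(c))
for c in blobs(hsv(w,(3,150,100),(14,255,255)),200): print("w",cv2.minAreaRect(c),rectw(W,c,.014))
for c in blobs(hsv(s,(0,100,30),(14,255,255)),60): print("s",cv2.minAreaRect(c),rectw(S,c,.009))
cv2.imwrite("pics/z1.png",np.hstack([cv2.resize(s[130:290,180:440],None,fx=2.9,fy=2.9,interpolation=2)]))
cv2.imwrite("pics/z2.png",cv2.resize(d[130:310,230:420],None,fx=3.3,fy=3.3,interpolation=2))
E
```

```text
s green ((223.6000518798828, 175.3000030517578), (5.81377649307251, 25.93838882446289), 26.56505012512207)
d green ((308.0, 256.0), (6.0, 28.0), 90.0)
d green ((224.15853881835938, 358.57318115234375), (2.342606544494629, 57.62812423706055), 51.34019470214844)
w ((467.03997802734375, 241.219970703125), (13.152186393737793, 70.85210418701172), 8.130102157592773) (array([811.2, -95.5], dtype=float32), [16.2, 96.9], -1.5335)
w ((361.9696044921875, 92.42265319824219), (56.868656158447266, 12.088531494140625), 86.98721313476562) (array([672.5,  82.5], dtype=float32), [13.0, 59.1], -1.4693)
w ((354.37054443359375, 216.4951934814453), (10.400277137756348, 45.37629699707031), 2.12109637260437) (array([668.6, -61.5], dtype=float32), [12.6, 58.4], 1.5669)
s ((500.0, 55.5), (111.0, 246.0), 90.0) (array([-498. ,  671.6], dtype=float32), [835.6, 1175.4], -1.3729)
s ((105.39178466796875, 22.476974487304688), (86.52644348144531, 91.74901580810547), 65.13629913330078) (array([ -329.3, -1145.8], dtype=float32), [418.1, 756.7], 0.7523)
s ((184.0, 18.5), (37.0, 68.0), 90.0) (array([-450.1, -844. ], dty
[... 1496 characters left out ...]
float32), [21.4, 59.9], -1.4746)
s ((285.1208190917969, 241.3154754638672), (20.73838233947754, 6.024558067321777), 10.007980346679688) (array([673.1, -62.5], dtype=float32), [20.6, 61.2], 1.5643)
s ((633.1932373046875, 23.190553665161133), (13.308806419372559, 27.813325881958008), 27.897274017333984) (array([-811.4, 1172.3], dtype=float32), [54.2, 264.4], -0.403)
s ((242.53466796875, 165.34654235839844), (32.23920440673828, 14.328536033630371), 84.2894058227539) (array([ 403.7, -277. ], dtype=float32), [47.1, 149.9], 0.3929)
s ((207.54615783691406, 219.33078002929688), (16.664098739624023, 7.367286682128906), 15.255120277404785) (array([ 642.7, -308.7], dtype=float32), [25.9, 51.8], 1.4567)
```

View pics/z1.png

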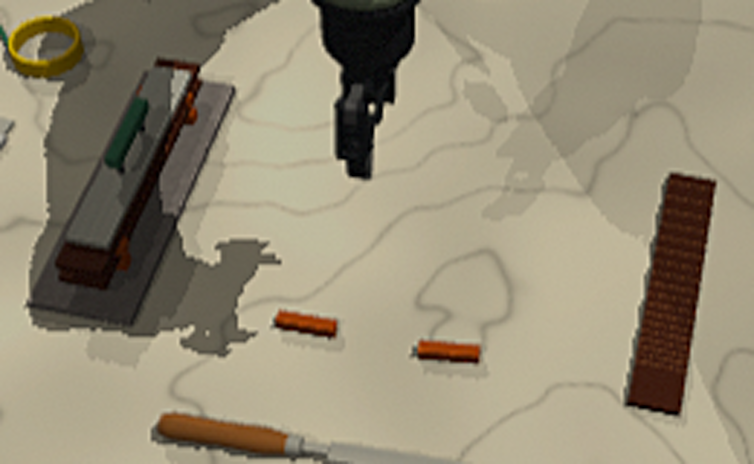

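View pics/z2.png

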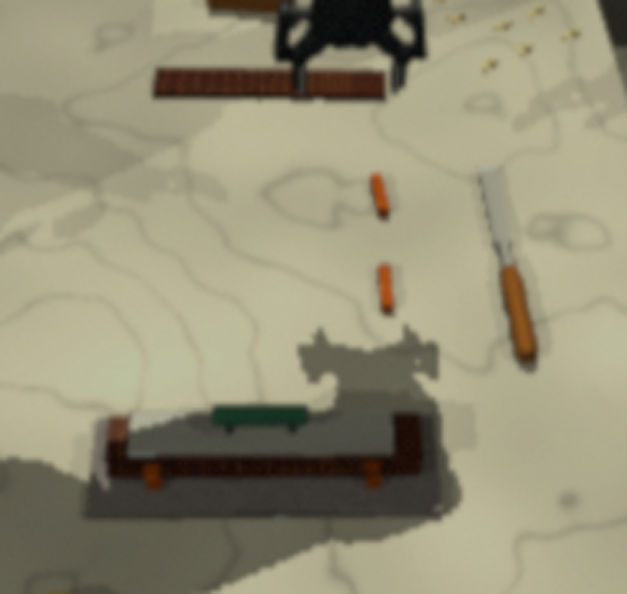

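```bash
python3 - <<'E'
from h import *
S,D,W=cam("scene"),cam("side"),cam("wrist")
print(tri(S,(223.6,175.3),D,(308,256)))
K,R,t=W; print("wrist cam pos",-R.T@t, "axis",R.T@[0,0,1])
E
```

```text
(array([ 0.52924419, -0.28339256,  0.08887296]), np.float64(0.0039168513242177514))
wrist cam pos [0.62469032 0.07045832 0.37344944] axis [-7.28218894e-04 -2.76951187e-01 -9.60883713e-01]
```

```bash
python3 -m crank '[{"dx":-95,"dy":-50,"dz":-310},{"dx":-95,"dy":-50,"dz":-310},{"dx":-95,"dy":-50,"dz":-310},{"dx":-95,"dy":-50,"dz":-310},{"dx":-95,"dy":-50,"dz":-310},{"dx":-95,"dy":-50,"dz":-310},{"dx":-95,"dy":-50,"dz":-310},{"dx":-95,"dy":-50,"dz":-310},{"dx":-95,"dy":-50,"dz":-310},{"dx":-95,"dy":-50,"dz":-310},{"dx":-95,"dy":-50,"dz":-310}]'
python3 - <<'E'
from h import *
W,w=snap("wrist","w1")
for c in blobs(hsv(w,(50,60,20),(85,255,140)),50)[:3]: print(cv2.minAreaRect(c),rectw(W,c,.100))
E
```

```text
$[0]: bad value
```

View pics/w1.png

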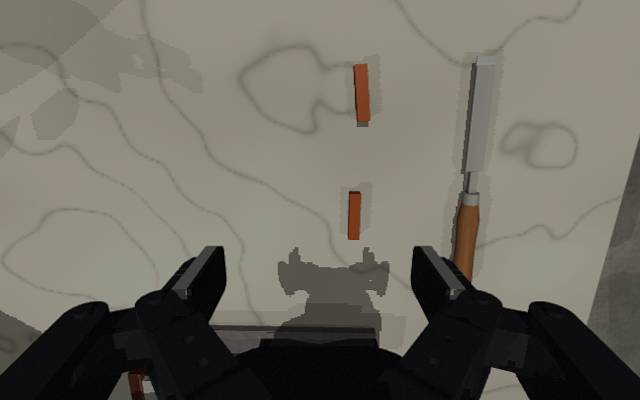

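The image hasn't changed because the row was refused: every row needs all five keys.

```bash
python3 -m crank '[{"hand":0,"dx":-95,"dy":-50,"dz":-310,"yaw":0},{"hand":0,"dx":-95,"dy":-50,"dz":-310,"yaw":0},{"hand":0,"dx":-95,"dy":-50,"dz":-310,"yaw":0},{"hand":0,"dx":-95,"dy":-50,"dz":-310,"yaw":0},{"hand":0,"dx":-95,"dy":-50,"dz":-310,"yaw":0},{"hand":0,"dx":-95,"dy":-50,"dz":-310,"yaw":0},{"hand":0,"dx":-95,"dy":-50,"dz":-310,"yaw":0},{"hand":0,"dx":-95,"dy":-50,"dz":-310,"yaw":0},{"hand":0,"dx":-95,"dy":-50,"dz":-310,"yaw":0},{"hand":0,"dx":-95,"dy":-50,"dz":-310,"yaw":0},{"hand":0,"dx":-95,"dy":-50,"dz":-310,"yaw":0}]'
python3 - <<'E'
from h import *
W,w=snap("wrist","w2")
for c in blobs(hsv(w,(50,60,20),(85,255,140)),50)[:3]: print(cv2.minAreaRect(c),rectw(W,c,.100))
E
```

```text
clock: 1.12
position: [0.53, -0.3096, 0.281]
tool_rot: [-1.57, 0.0, -0.0]
force: [0.2, 0.6, -0.3]
grip_width: 0.0857
((318.4490966796875, 147.53623962402344), (85.19837951660156, 15.395188331604004), 1.4320961236953735) (array([ 530.3, -281.8], dtype=float32), [15.8, 87.8], -0.0247)
```

View pics/w2.png

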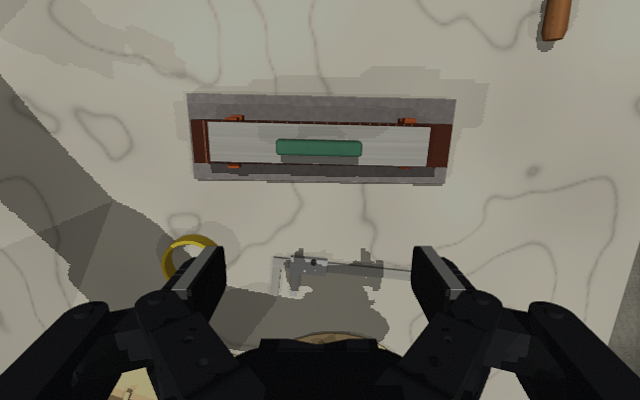

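The weight's grip is at pixel (318,147), the pile is slightly rotated, and the ends of the old stickers show at (233,118), (406,121), (234,166) and (405,166). Next I'll measure the plate and the pile.

```bash
python3 - <<'E'
from h import *
w=cv2.imread("pics/w2.png"); W=cam("wrist")
v=cv2.cvtColor(w,cv2.COLOR_BGR2HSV)
# plate bright + green inside the blank
roi=np.zeros(w.shape[:2],np.uint8); roi[90:190,180:470]=255
red=hsv(w,(0,90,20),(16,255,255))&roi
print([ (cv2.boundingRect(c),cv2.contourArea(c)) for c in blobs(red,20)])
for x in (197,440): 
    pass
pl=cv2.inRange(v,(0,0,110),(179,60,255))&roi
for c in blobs(pl,800)[:3]: print("plate",cv2.boundingRect(c),rectw(W,c,.066))
allp=cv2.findNonZero(red)
big=[c for c in blobs(red,100)]
P=np.vstack(big); print("red all",rectw(W,P,.058))
cv2.imwrite("pics/w2z.png",cv2.resize(w[85:195,180:470],None,fx=2.7,fy=2.7,interpolation=0))
E
```

```text
[((191, 115, 261, 52), 1893.5), ((227, 163, 38, 6), 52.0)]
plate (180, 90, 290, 100) (array([ 537.6, -278.9], dtype=float32), [111.2, 341.8], 0.0016)
red all (array([ 533.2, -278.7], dtype=float32), [54.9, 298.5], -0.0159)
```

View pics/w2z.png

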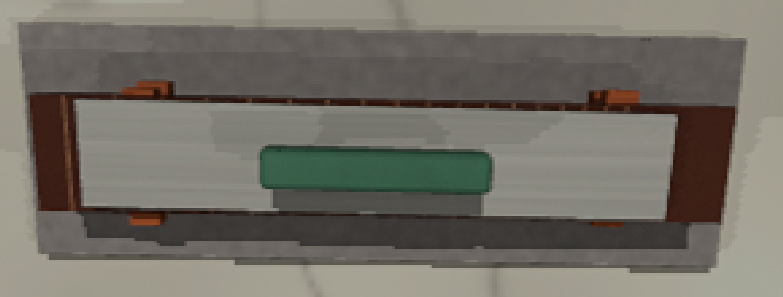

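```bash
python3 - <<'E'
from h import *
W=cam("wrist")
def q(pts,z):
    P=np.array([plane(W,(x/2.7+180-.5,y/2.7+85-.5),z)[:2]*1000 for x,y in pts]); 
    print(P.round(1).tolist(),"c",P.mean(0).round(1),"ang",np.arctan2(*(P[1]-P[0])[::-1]).round(4),np.arctan2(*(P[2]-P[3])[::-1]).round(4))
q([(74,98),(678,114),(668,221),(80,209)],.066)
q([(30,93),(736,106),(721,223),(38,212)],.058)
q([(18,22),(746,38),(716,268),(40,253)],.012)
print(bot.observe()['qpos'])
E
```

```text
[[406.2, -256.0], [655.9, -262.1], [656.1, -307.1], [404.3, -302.3]] c [ 530.6 -281.9] ang -0.0244 -0.0191
[[385.1, -254.4], [682.9, -259.3], [682.3, -309.5], [383.0, -305.0]] c [ 533.3 -282.1] ang -0.0164 -0.0148
[[364.8, -224.4], [703.1, -231.0], [701.6, -341.3], [363.2, -334.1]] c [ 533.2 -282.7] ang -0.0195 -0.0212
[ 0.41131012  0.45784547  0.02913276  1.5739527  -0.01496921  1.11053449
  0.44519429]
```

```bash
python3 -m crank '[{"hand":0,"dx":0.5,"dy":80,"dz":28,"yaw":1.592},{"hand":0,"dx":0.5,"dy":80,"dz":28,"yaw":1.592},{"hand":0,"dx":0.5,"dy":80,"dz":28,"yaw":1.592},{"hand":0,"dx":0.5,"dy":80,"dz":28,"yaw":1.592},{"hand":0,"dx":0.5,"dy":80,"dz":28,"yaw":1.592},{"hand":0,"dx":0.5,"dy":80,"dz":28,"yaw":1.592},{"hand":0,"dx":0.5,"dy":80,"dz":28,"yaw":1.592},{"hand":0,"dx":0.5,"dy":80,"dz":28,"yaw":1.592},{"hand":0,"dx":0.5,"dy":80,"dz":28,"yaw":1.592},{"hand":0,"dx":0.5,"dy":80,"dz":28,"yaw":1.592},{"hand":0,"dx":0.5,"dy":80,"dz":28,"yaw":1.592},{"hand":0,"dx":0.5,"dy":80,"dz":28,"yaw":1.592}]'
python3 - <<'E'
from h import *
o=bot.observe(); print(o['position'],o['tool_rot'],o['qpos'])
E
```

```text
clock: 2.17
position: [0.5311, -0.2805, 0.2011]
tool_rot: [-1.571, 0.001, -1.504]
force: [-0.9, 0.5, 0.4]
grip_width: 0.0854
[ 0.53105666 -0.28046094  0.20112966] [-1.57084138e+00  5.65546301e-04 -1.50399084e+00] [ 0.11756778  0.54740876  0.39485197  1.71341559 -0.25272572  0.93153419
 -0.89161734]
```

```bash
python3 -m crank '[{"hand":0,"dx":0,"dy":40,"dz":0,"yaw":0.09},{"hand":0,"dx":0,"dy":75,"dz":0,"yaw":0.09},{"hand":0,"dx":0,"dy":100,"dz":0,"yaw":0.09},{"hand":0,"dx":0,"dy":115,"dz":0,"yaw":0.09},{"hand":0,"dx":0,"dy":128,"dz":0,"yaw":0.09},{"hand":0,"dx":0,"dy":128,"dz":0,"yaw":0.09},{"hand":0,"dx":0,"dy":128,"dz":0,"yaw":0.09}]' 40
python3 - <<'E'
from h import *
o=bot.observe(); print(o['position'],o['tool_rot'],o['qpos'])
snap("wrist","w3");snap("side","s3")
E
```

```text
clock: 2.75
position: [0.5307, -0.2815, 0.0734]
tool_rot: [-1.571, 0.0, -1.589]
force: [-0.0, -0.2, 0.1]
grip_width: 0.0853
[ 0.53073543 -0.28150935  0.07337632] [-1.57111685e+00  2.35656496e-04 -1.58926021e+00] [ 0.1627148   0.71952399  0.33499396  1.79480342 -0.3491528   0.68619039
 -0.89582986]
```

View pics/w3.png

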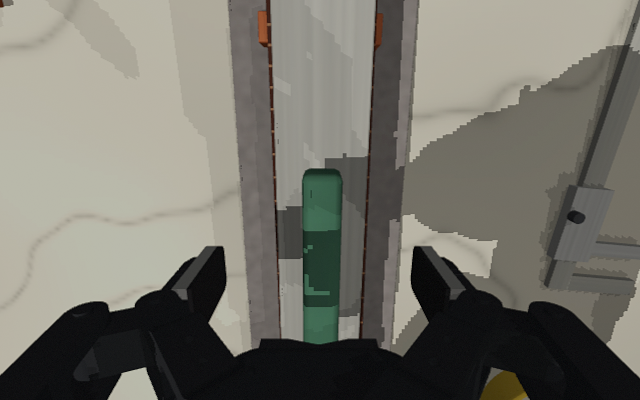

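The bar (column 322) is centred between the fingers (columns 213 to 430), so I'll close.

```bash
python3 -m crank '[{"hand":1,"dx":0,"dy":0,"dz":0,"yaw":0},{"hand":1,"dx":0,"dy":0,"dz":0,"yaw":0},{"hand":1,"dx":0,"dy":0,"dz":0,"yaw":0},{"hand":1,"dx":0,"dy":0,"dz":0,"yaw":0},{"hand":1,"dx":0,"dy":0,"dz":0,"yaw":0},{"hand":1,"dx":0,"dy":0,"dz":0,"yaw":0},{"hand":1,"dx":0,"dy":0,"dz":0,"yaw":0},{"hand":1,"dx":0,"dy":0,"dz":0,"yaw":0}]' 50
python3 -m crank '[{"hand":1,"dx":0,"dy":-2,"dz":0,"yaw":0},{"hand":1,"dx":0,"dy":-5,"dz":0,"yaw":0},{"hand":1,"dx":0,"dy":-12,"dz":0,"yaw":0},{"hand":1,"dx":0,"dy":-20,"dz":0,"yaw":0},{"hand":1,"dx":0,"dy":-20,"dz":0,"yaw":0}]'
python3 - <<'E'
from h import *
snap("side","s4");W,w=snap("wrist","w4")
s=cv2.imread("pics/s4.png");cv2.imwrite("pics/s4z.png",cv2.resize(s[190:310,230:420],None,fx=3.3,fy=3.3,interpolation=2))
E
```

```text
clock: 3.52
position: [0.5305, -0.2823, 0.0735]
tool_rot: [-1.571, -0.0, -1.59]
force: [-0.8, -0.9, 3.8]
grip_width: 0.0149
clock: 3.93
position: [0.5311, -0.2824, 0.095]
tool_rot: [-1.569, -0.001, -1.59]
force: [0.8, 0.1, -6.5]
grip_width: 0.0147
```

View pics/s4z.png

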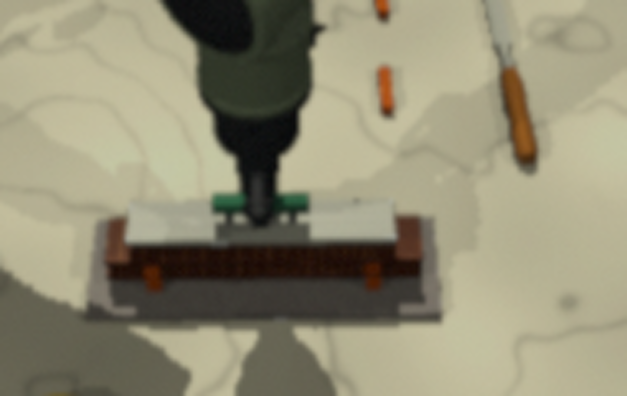

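```bash
python3 -m crank '[{"hand":1,"dx":0,"dy":-25,"dz":0,"yaw":0},{"hand":1,"dx":-10,"dy":-45,"dz":-2,"yaw":0},{"hand":1,"dx":-30,"dy":-50,"dz":-5,"yaw":0},{"hand":1,"dx":-60,"dy":-50,"dz":-10,"yaw":0},{"hand":1,"dx":-95,"dy":-50,"dz":-15,"yaw":0},{"hand":1,"dx":-130,"dy":-50,"dz":-20,"yaw":0},{"hand":1,"dx":-165,"dy":-40,"dz":-25,"yaw":0},{"hand":1,"dx":-200,"dy":-20,"dz":-30,"yaw":0},{"hand":1,"dx":-230,"dy":0,"dz":-35,"yaw":0},{"hand":1,"dx":-255,"dy":15,"dz":-40,"yaw":0},{"hand":1,"dx":-272,"dy":30,"dz":-44,"yaw":0},{"hand":1,"dx":-281,"dy":40,"dz":-45,"yaw":0}]'
python3 -m crank '[{"hand":1,"dx":0,"dy":12,"dz":0,"yaw":0},{"hand":1,"dx":0,"dy":22,"dz":0,"yaw":0},{"hand":1,"dx":0,"dy":29,"dz":0,"yaw":0},{"hand":1,"dx":0,"dy":33,"dz":0,"yaw":0},{"hand":1,"dx":0,"dy":36,"dz":0,"yaw":0},{"hand":1,"dx":0,"dy":37,"dz":0,"yaw":0},{"hand":1,"dx":0,"dy":37,"dz":0,"yaw":0}]'
```

```text
clock: 5.03
position: [0.4898, 0.0024, 0.0519]
tool_rot: [-1.573, 0.001, -1.587]
force: [-0.2, -0.0, -5.9]
grip_width: 0.0148
clock: 5.62
position: [0.491, -0.0006, 0.0164]
tool_rot: [-1.571, -0.0, -1.591]
force: [-0.5, -0.5, -5.9]
grip_width: 0.015
```

```bash
python3 -m crank '[{"hand":1,"dx":0,"dy":1,"dz":0,"yaw":0},{"hand":1,"dx":0,"dy":1,"dz":0,"yaw":0},{"hand":1,"dx":0,"dy":1,"dz":0,"yaw":0}]'
python3 -m crank '[{"hand":1,"dx":0,"dy":1,"dz":0,"yaw":0},{"hand":1,"dx":0,"dy":1,"dz":0,"yaw":0},{"hand":1,"dx":0,"dy":1,"dz":0,"yaw":0}]'
```

```text
clock: 5.87
position: [0.4911, -0.0002, 0.0156]
tool_rot: [-1.57, 0.0, -1.59]
force: [0.1, -0.5, -3.5]
grip_width: 0.015
clock: 6.12
position: [0.4911, -0.0004, 0.0154]
tool_rot: [-1.57, 0.0, -1.591]
force: [-6.1, -2.3, 22.7]
grip_width: 0.0149
```

```bash
python3 -m crank '[{"hand":0.5,"dx":0,"dy":-1,"dz":0,"yaw":0},{"hand":0,"dx":0,"dy":-1,"dz":0,"yaw":0},{"hand":0,"dx":0,"dy":-1,"dz":0,"yaw":0},{"hand":0,"dx":0,"dy":-1,"dz":0,"yaw":0},{"hand":0,"dx":0,"dy":-1,"dz":0,"yaw":0},{"hand":0,"dx":0,"dy":-1,"dz":0,"yaw":0},{"hand":0,"dx":0,"dy":-1,"dz":0,"yaw":0},{"hand":0,"dx":0,"dy":-30,"dz":0,"yaw":0},{"hand":0,"dx":0,"dy":-70,"dz":0,"yaw":0},{"hand":0,"dx":0,"dy":-100,"dz":0,"yaw":0}]'
python3 - <<'E'
from h import *
o=bot.observe(); print(o['position'],o['tool_rot'])
snap("wrist","w5")
E
```

```text
clock: 6.95
position: [0.4906, -0.0006, 0.116]
tool_rot: [-1.571, -0.0, -1.591]
force: [1.1, 1.3, 0.7]
grip_width: 0.0853
[ 0.49059546 -0.00060029  0.116029  ] [-1.57142139e+00 -2.33030984e-04 -1.59083150e+00]
```

View pics/w5.png

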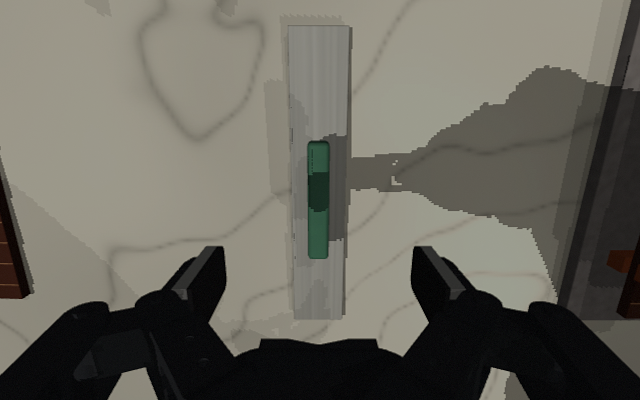

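The weight lies flat on the bench (columns 290–350) and is released. I'll move back over the pile with yaw 0 to measure the top blank and the old stickers.

```bash
python3 -m crank '[{"hand":0,"dx":60,"dy":-60,"dz":10,"yaw":-1.59},{"hand":0,"dx":309,"dy":-165,"dz":46,"yaw":-1.59},{"hand":0,"dx":309,"dy":-165,"dz":46,"yaw":-1.59},{"hand":0,"dx":309,"dy":-165,"dz":46,"yaw":-1.59},{"hand":0,"dx":309,"dy":-165,"dz":46,"yaw":-1.59},{"hand":0,"dx":309,"dy":-165,"dz":46,"yaw":-1.59},{"hand":0,"dx":309,"dy":-165,"dz":46,"yaw":-1.59},{"hand":0,"dx":309,"dy":-165,"dz":46,"yaw":-1.59},{"hand":0,"dx":309,"dy":-165,"dz":46,"yaw":-1.59},{"hand":0,"dx":309,"dy":-165,"dz":46,"yaw":-1.59},{"hand":0,"dx":309,"dy":-165,"dz":46,"yaw":-1.59},{"hand":0,"dx":309,"dy":-165,"dz":46,"yaw":-1.59}]'
python3 -m crank '[{"hand":0,"dx":0,"dy":0,"dz":0,"yaw":-0.09},{"hand":0,"dx":0,"dy":0,"dz":0,"yaw":-0.09},{"hand":0,"dx":0,"dy":0,"dz":0,"yaw":-0.09}]'
python3 - <<'E'
from h import *
o=bot.observe(); print(o['position'],o['tool_rot'])
W,w=snap("wrist","w6")
r=hsv(w,(0,90,20),(16,255,255)); r[:60]=0;r[230:]=0
cs=blobs(r,100)
for c in cs: print(cv2.boundingRect(c),rectw(W,c,.058))
x0,y0,ww,hh=cv2.boundingRect(np.vstack(cs[:1])); print(x0,y0)
cv2.imwrite("pics/w6z.png",cv2.resize(w[90:200,180:470],None,fx=2.7,fy=2.7,interpolation=0))
E
```

```text
clock: 8.0
position: [0.5307, -0.3105, 0.279]
tool_rot: [-1.571, 0.0, -0.085]
force: [-0.3, -0.7, 0.8]
grip_width: 0.0856
clock: 8.25
position: [0.5307, -0.3102, 0.2791]
tool_rot: [-1.571, 0.0, -0.004]
force: [-0.5, 0.1, -1.5]
grip_width: 0.0847
[ 0.53074863 -0.31018487  0.27913168] [-1.57057047e+00  1.89146383e-04 -3.50317901e-03]
(189, 115, 263, 54) (array([ 533.1, -281.3], dtype=float32), [59.6, 298.3], -0.0088)
189 115
```

View pics/w6z.png

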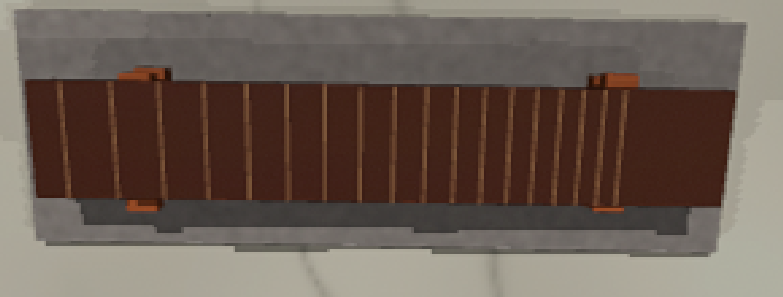

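```bash
python3 - <<'E'
from h import *
w=cv2.imread("pics/w6.png"); W=cam("wrist")
a=w[110:124,218:258]; b=w[110:124,390:430]; c=w[158:172,218:258]; d=w[158:172,390:430]
f=lambda i:cv2.resize(i,None,fx=10,fy=10,interpolation=0)
cv2.imwrite("pics/w6q.png",np.vstack([np.hstack([f(a),f(b)]),np.zeros((6,800,3),np.uint8),np.hstack([f(c),f(d)])]))
def q(pts,z):
    P=np.array([plane(W,(x/2.7+180-.5,y/2.7+90-.5),z)[:2]*1000 for x,y in pts]); 
    print(P.round(1).tolist(),"c",P.mean(0).round(1),"ang",np.arctan2(*(P[1]-P[0])[::-1]).round(4),np.arctan2(*(P[2]-P[3])[::-1]).round(4))
q([(25,79),(736,91),(720,207),(37,198)],.058)
E
```

```text
[[384.6, -254.6], [682.8, -260.5], [681.5, -310.0], [383.8, -305.0]] c [ 533.2 -282.5] ang -0.0199 -0.0167
```

View pics/w6q.png

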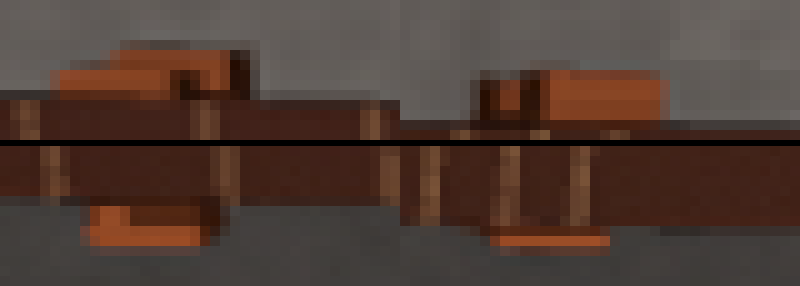

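```bash
python3 - <<'E'
from h import *
W=cam("wrist")
for u,v in ((222.7,118),(234.5,118),(404,119),(416,119)): print(plane(W,(u,v),.049)*1000)
c=np.array([533.2,-282.3])
for a in(-.019,):
    for s in(-105,105): print(c+s*np.array([np.cos(a),np.sin(a)]))
E
```

```text
[ 420.32912832 -254.26161615   49.        ]
[ 433.99098889 -254.30853952   49.        ]
[ 630.29426506 -256.1090193    49.        ]
[ 644.19638841 -256.15675918   49.        ]
[ 428.21895193 -280.30512003]
[ 638.18104807 -284.29487997]
```

```bash
python3 - <<'E'
from h import *
W=cam("wrist")
for z in(.049,.026):
  for u,v in ((226.5,168),(238.5,168),(398.5,167.3),(410.5,167.3)): print(plane(W,(u,v),z)*1000)
o=bot.observe(); print(o['position'],o['qpos'])
E
```

```text
[ 419.76286609 -313.05727596   49.        ]
[ 434.28017118 -313.10666322   49.        ]
[ 627.76374223 -312.90539506   49.        ]
[ 642.26857348 -312.95474681   49.        ]
[ 412.9036072  -317.58760398   26.        ]
[ 428.31667412 -317.64003858   26.        ]
[ 633.73876936 -317.42635157   26.        ]
[ 649.13859278 -317.47874847   26.        ]
[ 0.53082759 -0.31010844  0.27916281] [ 0.3597739   0.46273587  0.1058845   1.57691951 -0.05291055  1.10495168
  0.47449493]
```

The old stickers come out at about (427,-281) and (636,-284.5), and the top blank at (533.2,-282.5) with angle -0.018. Now to the loose sticker B.

```bash
python3 -m crank '[{"hand":0,"dx":138,"dy":180,"dz":225,"yaw":0},{"hand":0,"dx":138,"dy":180,"dz":225,"yaw":0},{"hand":0,"dx":138,"dy":180,"dz":225,"yaw":0},{"hand":0,"dx":138,"dy":180,"dz":225,"yaw":0},{"hand":0,"dx":138,"dy":180,"dz":225,"yaw":0},{"hand":0,"dx":138,"dy":180,"dz":225,"yaw":0},{"hand":0,"dx":138,"dy":180,"dz":225,"yaw":0},{"hand":0,"dx":138,"dy":180,"dz":225,"yaw":0},{"hand":0,"dx":138,"dy":180,"dz":225,"yaw":0},{"hand":0,"dx":138,"dy":180,"dz":225,"yaw":0}]'
python3 - <<'E'
from h import *
o=bot.observe(); print(o['position'],o['tool_rot'])
W,w=snap("wrist","w7")
for c in blobs(hsv(w,(3,150,100),(14,255,255)),200): print("w",cv2.boundingRect(c),rectw(W,c,.014))
E
```

```text
clock: 9.13
position: [0.6688, -0.0832, 0.0978]
tool_rot: [-1.571, 0.002, -0.0]
force: [-1.0, -0.0, 0.2]
grip_width: 0.0851
[ 0.66877263 -0.08319321  0.09779638] [-1.57069403e+00  2.14298210e-03 -1.19594515e-07]
w (483, 150, 42, 149) (array([ 812.1, -105.6], dtype=float32), [18.8, 123.2], -1.5439)
w (310, 133, 18, 79) (array([668.9, -61.6], dtype=float32), [12.9, 58.8], 1.5641)
```

View pics/w7.png

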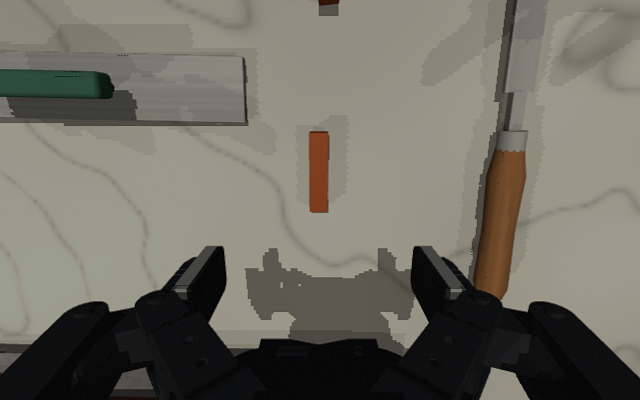

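Sticker B is at pixel (319,172), which puts it at (668.9,-61.6). Grasping it now.

```bash
python3 -m crank '[{"hand":0,"dx":0,"dy":25,"dz":23,"yaw":0},{"hand":0,"dx":0,"dy":55,"dz":23,"yaw":0},{"hand":0,"dx":0,"dy":78,"dz":23,"yaw":0},{"hand":0,"dx":0,"dy":90,"dz":23,"yaw":0},{"hand":0,"dx":0,"dy":95,"dz":23,"yaw":0},{"hand":0.6,"dx":0,"dy":95,"dz":23,"yaw":0},{"hand":1,"dx":0,"dy":95,"dz":23,"yaw":0},{"hand":1,"dx":0,"dy":95,"dz":23,"yaw":0},{"hand":1,"dx":0,"dy":95,"dz":23,"yaw":0},{"hand":1,"dx":0,"dy":95,"dz":23,"yaw":0},{"hand":1,"dx":0,"dy":95,"dz":23,"yaw":0},{"hand":1,"dx":0,"dy":95,"dz":23,"yaw":0}]' 25
```

```text
clock: 10.18
position: [0.6693, -0.0621, 0.0051]
tool_rot: [-1.571, -0.001, -0.0]
force: [-2.0, -0.1, 6.6]
grip_width: 0.0129
```

```bash
python3 -m crank '[{"hand":1,"dx":0,"dy":-5,"dz":0,"yaw":0},{"hand":1,"dx":0,"dy":-25,"dz":0,"yaw":0},{"hand":1,"dx":-3,"dy":-60,"dz":-15,"yaw":0},{"hand":1,"dx":-10,"dy":-95,"dz":-40,"yaw":0.01},{"hand":1,"dx":-18,"dy":-110,"dz":-75,"yaw":0.02},{"hand":1,"dx":-25,"dy":-110,"dz":-115,"yaw":0.025},{"hand":1,"dx":-32,"dy":-110,"dz":-155,"yaw":0.025},{"hand":1,"dx":-33,"dy":-105,"dz":-190,"yaw":0.025},{"hand":1,"dx":-33,"dy":-95,"dz":-212,"yaw":0.025},{"hand":1,"dx":-33,"dy":-90,"dz":-222,"yaw":0.025},{"hand":1,"dx":-33,"dy":-90,"dz":-222,"yaw":0.025}]'
python3 - <<'E'
from h import *
o=bot.observe(); print(o['position'],o['tool_rot'])
snap("wrist","w8"); s=snap("side","s8")[1]
cv2.imwrite("pics/s8z.png",cv2.resize(s[190:310,230:420],None,fx=3.3,fy=3.3,interpolation=2))
E
```

```text
clock: 11.1
position: [0.6346, -0.2867, 0.0933]
tool_rot: [-1.571, 0.002, -0.028]
force: [-1.1, 0.9, -0.0]
grip_width: 0.0132
[ 0.63461595 -0.28667646  0.09326281] [-1.57131216  0.00166284 -0.02831182]
```

View pics/w8.png

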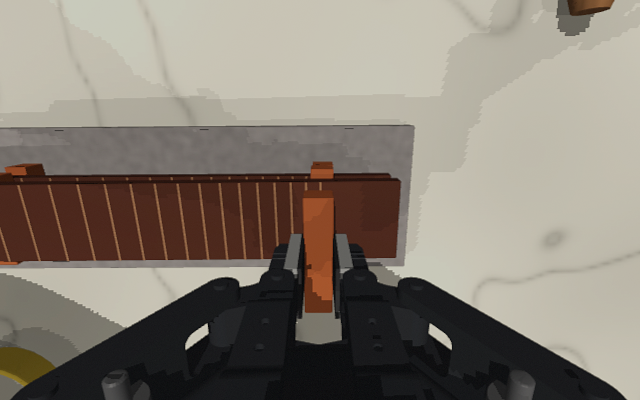

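View pics/s8z.png

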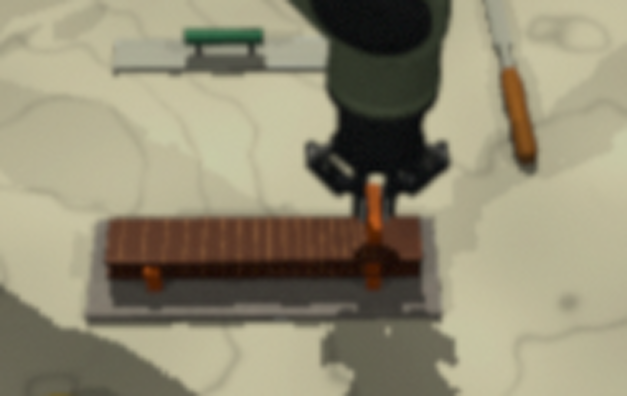

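```bash
python3 - <<'E'
from h import *
w=cv2.imread("pics/w8.png"); W=cam("wrist")
for c in blobs(hsv(w,(5,180,110),(14,255,255)),150): print(cv2.boundingRect(c),rectw(W,c,.103),rectw(W,c,.049))
cv2.imwrite("pics/w8z.png",cv2.resize(w[150:320,270:370],None,fx=3.5,fy=3.5,interpolation=0))
E
```

```text
(303, 198, 31, 103) (array([ 636. , -278.8], dtype=float32), [13.7, 52.5], 1.547) (array([ 635.3, -305.5], dtype=float32), [19.2, 73.6], 1.547)
(311, 169, 22, 9) (array([ 638.5, -241.2], dtype=float32), [3.6, 9.2], -0.0241) (array([ 638.8, -252.8], dtype=float32), [5.0, 12.9], -0.0241)
```

View pics/w8z.png

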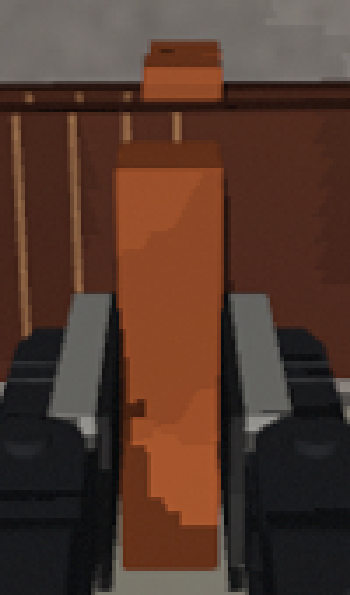

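```bash
python3 -m crank '[{"hand":1,"dx":1,"dy":12,"dz":0.5,"yaw":0},{"hand":1,"dx":1,"dy":20,"dz":0.5,"yaw":0},{"hand":1,"dx":1,"dy":26,"dz":0.5,"yaw":0},{"hand":1,"dx":1,"dy":29,"dz":0.5,"yaw":0},{"hand":1,"dx":1,"dy":30,"dz":0.5,"yaw":0},{"hand":1,"dx":1,"dy":30,"dz":0.5,"yaw":0},{"hand":1,"dx":1,"dy":30,"dz":0.5,"yaw":0}]'
python3 -m crank '[{"hand":1,"dx":0,"dy":1,"dz":0,"yaw":0},{"hand":1,"dx":0,"dy":1,"dz":0,"yaw":0},{"hand":1,"dx":0,"dy":1,"dz":0,"yaw":0}]'
```

```text
clock: 11.78
position: [0.6371, -0.2836, 0.0645]
tool_rot: [-1.571, -0.0, -0.025]
force: [0.2, 0.1, -0.6]
grip_width: 0.0132
clock: 12.03
position: [0.637, -0.2836, 0.0634]
tool_rot: [-1.571, -0.0, -0.025]
force: [-0.2, -0.1, -0.4]
grip_width: 0.0131
```

```bash
python3 -m crank '[{"hand":1,"dx":0,"dy":0.7,"dz":0,"yaw":0},{"hand":1,"dx":0,"dy":0.7,"dz":0,"yaw":0},{"hand":1,"dx":0,"dy":0.7,"dz":0,"yaw":0}]'
```

```text
clock: 12.28
position: [0.6371, -0.2836, 0.063]
tool_rot: [-1.571, -0.0, -0.025]
force: [-1.2, 1.2, 4.7]
grip_width: 0.013
```

```bash
python3 -m crank '[{"hand":0.7,"dx":0,"dy":0,"dz":0,"yaw":0},{"hand":0.4,"dx":0,"dy":0,"dz":0,"yaw":0},{"hand":0,"dx":0,"dy":0,"dz":0,"yaw":0},{"hand":0,"dx":0,"dy":0,"dz":0,"yaw":0},{"hand":0,"dx":0,"dy":0,"dz":0,"yaw":0},{"hand":0,"dx":0,"dy":-10,"dz":0,"yaw":0},{"hand":0,"dx":0,"dy":-45,"dz":0,"yaw":0},{"hand":0,"dx":0,"dy":-80,"dz":0,"yaw":0}]'
python3 - <<'E'
from h import *
W,w=snap("wrist","w9")
for c in blobs(hsv(w,(5,180,110),(14,255,255)),150): print(cv2.boundingRect(c),rectw(W,c,.072),rectw(W,c,.049))
E
```

```text
clock: 12.95
position: [0.6361, -0.2832, 0.143]
tool_rot: [-1.57, 0.003, -0.025]
force: [-0.3, 0.2, 0.7]
grip_width: 0.0856
(310, 166, 20, 78) (array([ 636.6, -282.6], dtype=float32), [13.8, 58.1], 1.5558) (array([ 636.5, -290.1], dtype=float32), [15.3, 64.4], 1.5558)
```

View pics/w9.png

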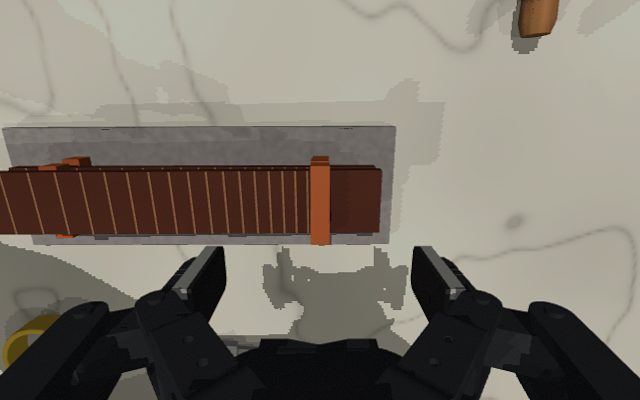

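The sticker lies across the blank at column 320, at (636.6,-282.6), directly above the old one. On to sticker A.

```bash
python3 -m crank '[{"hand":0,"dx":26,"dy":40,"dz":345,"yaw":-0.125},{"hand":0,"dx":26,"dy":0,"dz":345,"yaw":-0.125},{"hand":0,"dx":26,"dy":0,"dz":345,"yaw":-0.125},{"hand":0,"dx":26,"dy":0,"dz":345,"yaw":-0.125},{"hand":0,"dx":26,"dy":0,"dz":345,"yaw":-0.125},{"hand":0,"dx":26,"dy":0,"dz":345,"yaw":-0.125},{"hand":0,"dx":26,"dy":40,"dz":345,"yaw":-0.125},{"hand":0,"dx":26,"dy":40,"dz":345,"yaw":-0.125},{"hand":0,"dx":26,"dy":40,"dz":345,"yaw":-0.125},{"hand":0,"dx":26,"dy":40,"dz":345,"yaw":-0.125},{"hand":0,"dx":26,"dy":40,"dz":345,"yaw":-0.125},{"hand":0,"dx":26,"dy":40,"dz":345,"yaw":-0.125}]'
python3 - <<'E'
from h import *
o=bot.observe(); print(o['position'],o['tool_rot'])
W,w=snap("wrist","w10")
for c in blobs(hsv(w,(5,150,100),(14,255,255)),150): print(cv2.boundingRect(c),rectw(W,c,.014))
E
```

```text
clock: 14.0
position: [0.6719, 0.0595, 0.1033]
tool_rot: [-1.572, -0.001, 0.099]
force: [0.6, 1.0, 0.6]
grip_width: 0.0854
[0.67186019 0.05954449 0.10325676] [-1.57154727e+00 -6.09318562e-04  9.91296922e-02]
(314, 131, 18, 77) (array([672.7,  82.5], dtype=float32), [12.6, 58.3], -1.4749)
```

View pics/w10.png

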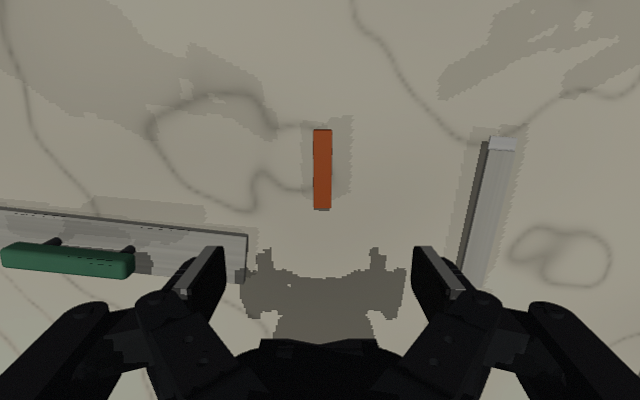

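```bash
python3 -m crank '[{"hand":0,"dx":3,"dy":25,"dz":23,"yaw":0},{"hand":0,"dx":3,"dy":58,"dz":23,"yaw":0},{"hand":0,"dx":3,"dy":82,"dz":23,"yaw":0},{"hand":0,"dx":3,"dy":94,"dz":23,"yaw":0},{"hand":0,"dx":3,"dy":98,"dz":23,"yaw":0},{"hand":0.6,"dx":3,"dy":98,"dz":23,"yaw":0},{"hand":1,"dx":3,"dy":98,"dz":23,"yaw":0},{"hand":1,"dx":3,"dy":98,"dz":23,"yaw":0},{"hand":1,"dx":3,"dy":98,"dz":23,"yaw":0},{"hand":1,"dx":3,"dy":98,"dz":23,"yaw":0},{"hand":1,"dx":3,"dy":98,"dz":23,"yaw":0},{"hand":1,"dx":3,"dy":98,"dz":23,"yaw":0}]' 25
```

```text
clock: 15.05
position: [0.6726, 0.0839, 0.0054]
tool_rot: [-1.571, -0.001, 0.1]
force: [-2.4, -0.8, 6.9]
grip_width: 0.013
```

```bash
python3 -m crank '[{"hand":1,"dx":0,"dy":-5,"dz":0,"yaw":0},{"hand":1,"dx":0,"dy":-30,"dz":0,"yaw":0},{"hand":1,"dx":0,"dy":-65,"dz":0,"yaw":0},{"hand":1,"dx":-10,"dy":-100,"dz":-12,"yaw":0},{"hand":1,"dx":-30,"dy":-120,"dz":-36,"yaw":0.03},{"hand":1,"dx":-54,"dy":-120,"dz":-65,"yaw":0.06},{"hand":1,"dx":-80,"dy":-120,"dz":-96,"yaw":0.09},{"hand":1,"dx":-106,"dy":-120,"dz":-127,"yaw":0.115},{"hand":1,"dx":-132,"dy":-120,"dz":-158,"yaw":0.115},{"hand":1,"dx":-158,"dy":-120,"dz":-189,"yaw":0.115},{"hand":1,"dx":-184,"dy":-120,"dz":-220,"yaw":0.115},{"hand":1,"dx":-210,"dy":-120,"dz":-251,"yaw":0.115}]'
python3 - <<'E'
from h import *
o=bot.observe(); print(o['position'],o['tool_rot'])
E
```

```text
clock: 16.05
position: [0.4871, -0.1881, 0.1252]
tool_rot: [-1.571, -0.001, -0.015]
force: [1.2, -0.9, -0.6]
grip_width: 0.0133
[ 0.48714985 -0.18811031  0.12516782] [-1.57094805e+00 -6.84477079e-04 -1.48280712e-02]
```

```bash
python3 -m crank '[{"hand":1,"dx":-20,"dy":0,"dz":-32,"yaw":0},{"hand":1,"dx":-38,"dy":5,"dz":-60,"yaw":0},{"hand":1,"dx":-50,"dy":15,"dz":-80,"yaw":0},{"hand":1,"dx":-57,"dy":25,"dz":-90,"yaw":0},{"hand":1,"dx":-60,"dy":30,"dz":-93,"yaw":0},{"hand":1,"dx":-60,"dy":30,"dz":-93,"yaw":0},{"hand":1,"dx":-60,"dy":30,"dz":-93,"yaw":0}]'
python3 - <<'E'
from h import *
o=bot.observe(); print(o['position'],o['tool_rot'])
W,w=snap("wrist","w11")
for c in blobs(hsv(w,(5,180,100),(14,255,255)),100): print(cv2.boundingRect(c),rectw(W,c,.103),rectw(W,c,.049))
E
```

```text
clock: 16.63
position: [0.4275, -0.2782, 0.0948]
tool_rot: [-1.57, -0.0, -0.014]
force: [-0.3, 0.9, 0.2]
grip_width: 0.0132
[ 0.42751031 -0.27816469  0.09481701] [-1.57035279e+00 -9.52167391e-05 -1.44794762e-02]
(303, 202, 31, 97) (array([ 427.4, -274.7], dtype=float32), [13.9, 49.7], 1.5567) (array([ 427. , -301.6], dtype=float32), [19.5, 69.6], 1.5567)
(309, 170, 20, 7) (array([ 428.1, -236.6], dtype=float32), [2.7, 8.3], -0.014) (array([ 428. , -248.1], dtype=float32), [3.8, 11.7], -0.014)
```

View pics/w11.png

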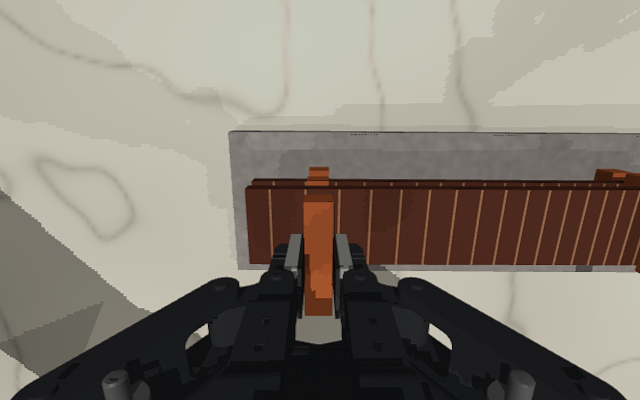

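```bash
python3 -m crank '[{"hand":1,"dx":0,"dy":12,"dz":-1,"yaw":0},{"hand":1,"dx":0,"dy":20,"dz":-1,"yaw":0},{"hand":1,"dx":0,"dy":26,"dz":-1,"yaw":0},{"hand":1,"dx":0,"dy":29,"dz":-1,"yaw":0},{"hand":1,"dx":0,"dy":30,"dz":-1,"yaw":0},{"hand":1,"dx":0,"dy":31,"dz":-1,"yaw":0},{"hand":1,"dx":0,"dy":31.5,"dz":-1,"yaw":0},{"hand":1,"dx":0,"dy":31.5,"dz":-1,"yaw":0},{"hand":1,"dx":0,"dy":31.5,"dz":-1,"yaw":0}]'
```

```text
clock: 17.43
position: [0.4271, -0.28, 0.0633]
tool_rot: [-1.571, -0.0, -0.015]
force: [1.1, -0.8, -0.3]
grip_width: 0.013
```

```bash
python3 -m crank '[{"hand":1,"dx":0,"dy":0.7,"dz":0,"yaw":0},{"hand":1,"dx":0,"dy":0.7,"dz":0,"yaw":0},{"hand":1,"dx":0,"dy":0.7,"dz":0,"yaw":0}]'
```

```text
clock: 17.68
position: [0.4272, -0.2801, 0.0632]
tool_rot: [-1.571, -0.001, -0.015]
force: [-4.6, 3.2, 18.1]
grip_width: 0.013
```

```bash
python3 -m crank '[{"hand":0.7,"dx":0,"dy":-0.5,"dz":0,"yaw":0},{"hand":0.4,"dx":0,"dy":-0.5,"dz":0,"yaw":0},{"hand":0,"dx":0,"dy":-0.5,"dz":0,"yaw":0},{"hand":0,"dx":0,"dy":-0.5,"dz":0,"yaw":0},{"hand":0,"dx":0,"dy":-0.5,"dz":0,"yaw":0},{"hand":0,"dx":0,"dy":-10,"dz":0,"yaw":0},{"hand":0,"dx":0,"dy":-45,"dz":0,"yaw":0},{"hand":0,"dx":20,"dy":-85,"dz":-5,"yaw":-0.015},{"hand":0,"dx":45,"dy":-120,"dz":-12,"yaw":-0.015},{"hand":0,"dx":70,"dy":-150,"dz":-18,"yaw":-0.015},{"hand":0,"dx":90,"dy":-180,"dz":-24,"yaw":-0.015},{"hand":0,"dx":103,"dy":-215,"dz":-30,"yaw":-0.015}]'
python3 - <<'E'
from h import *
o=bot.observe(); print(o['position'],o['tool_rot'])
W,w=snap("wrist","w12")
for c in blobs(hsv(w,(5,180,100),(14,255,255)),100): print(cv2.boundingRect(c),rectw(W,c,.072))
cv2.imwrite("pics/w12z.png",cv2.resize(w[90:200,180:470],None,fx=2.7,fy=2.7,interpolation=0))
E
```

```text
clock: 18.68
position: [0.531, -0.311, 0.2798]
tool_rot: [-1.571, -0.001, 0.001]
force: [0.7, 0.6, 0.3]
grip_width: 0.0851
[ 0.53099098 -0.31097446  0.2797749 ] [-1.57063975e+00 -6.43337130e-04  1.15198147e-03]
(405, 117, 17, 54) (array([ 636.7, -282.8], dtype=float32), [14.3, 58.9], 1.5466)
(217, 114, 16, 55) (array([ 427.1, -280.3], dtype=float32), [14.7, 59.9], 1.5413)
```

View pics/w12z.png

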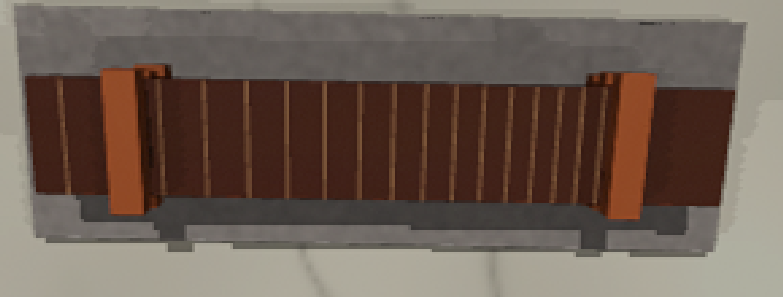

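Both stickers sit squarely above the old ones: crop columns ~125 and ~632, fitted positions (427.1,-280.3) and (636.7,-282.8). Next I'll go and view the loose blank.

```bash
python3 -m crank '[{"hand":0,"dx":20,"dy":30,"dz":569,"yaw":0},{"hand":0,"dx":20,"dy":30,"dz":569,"yaw":0},{"hand":0,"dx":20,"dy":30,"dz":569,"yaw":0},{"hand":0,"dx":20,"dy":30,"dz":569,"yaw":0},{"hand":0,"dx":20,"dy":30,"dz":569,"yaw":0},{"hand":0,"dx":20,"dy":30,"dz":569,"yaw":0},{"hand":0,"dx":20,"dy":30,"dz":569,"yaw":0},{"hand":0,"dx":20,"dy":30,"dz":569,"yaw":0},{"hand":0,"dx":20,"dy":30,"dz":569,"yaw":0},{"hand":0,"dx":20,"dy":30,"dz":569,"yaw":0},{"hand":0,"dx":20,"dy":30,"dz":569,"yaw":0},{"hand":0,"dx":20,"dy":30,"dz":569,"yaw":0}]'
python3 -m crank '[{"hand":0,"dx":0,"dy":0,"dz":35,"yaw":0},{"hand":0,"dx":0,"dy":0,"dz":60,"yaw":0},{"hand":0,"dx":0,"dy":0,"dz":70,"yaw":0},{"hand":0,"dx":0,"dy":0,"dz":70,"yaw":0},{"hand":0,"dx":0,"dy":0,"dz":70,"yaw":0}]'
python3 - <<'E'
from h import *
o=bot.observe(); print(o['position'],o['tool_rot'],o['qpos'])
W,w=snap("wrist","w13")
for c in blobs(hsv(w,(0,90,20),(16,255,255)),1000): print(cv2.boundingRect(c),rectw(W,c,.009))
E
```

```text
clock: 19.73
position: [0.5466, 0.1894, 0.2518]
tool_rot: [-1.571, -0.001, -0.0]
force: [1.4, 0.1, -0.0]
grip_width: 0.0852
clock: 20.15
position: [0.547, 0.2568, 0.2513]
tool_rot: [-1.571, 0.0, -0.0]
force: [-0.5, -0.8, 1.0]
grip_width: 0.0853
[0.54700273 0.25684272 0.25129436] [-1.57146029e+00  1.75572098e-05 -1.41801398e-06] [-0.47253914  0.4693945  -0.09278598  1.63176296  0.04917264  1.04306371
 -0.58013203]
(193, 109, 250, 54) (array([545.6, 290.4], dtype=float32), [49.4, 298.0], -0.051)
```

View pics/w13.png

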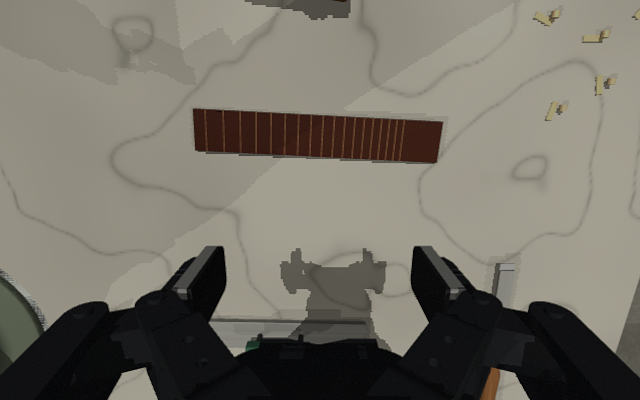

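The blank spans columns 193–443 and rows 109–163, so its centre is (545.6,290.4) with angle -0.051. I'll turn and go down.

```bash
python3 -m crank '[{"hand":0,"dx":-1.4,"dy":140,"dz":33.6,"yaw":1.622},{"hand":0,"dx":-1.4,"dy":140,"dz":33.6,"yaw":1.622},{"hand":0,"dx":-1.4,"dy":140,"dz":33.6,"yaw":1.622},{"hand":0,"dx":-1.4,"dy":140,"dz":33.6,"yaw":1.622},{"hand":0,"dx":-1.4,"dy":140,"dz":33.6,"yaw":1.622},{"hand":0,"dx":-1.4,"dy":140,"dz":33.6,"yaw":1.622},{"hand":0,"dx":-1.4,"dy":140,"dz":33.6,"yaw":1.622},{"hand":0,"dx":-1.4,"dy":140,"dz":33.6,"yaw":1.622},{"hand":0,"dx":-1.4,"dy":140,"dz":33.6,"yaw":1.622},{"hand":0,"dx":-1.4,"dy":140,"dz":33.6,"yaw":1.622},{"hand":0,"dx":-1.4,"dy":140,"dz":33.6,"yaw":1.622},{"hand":0,"dx":-1.4,"dy":140,"dz":33.6,"yaw":1.622}]'
python3 -m crank '[{"hand":0,"dx":0,"dy":25,"dz":0,"yaw":0.122},{"hand":0,"dx":0,"dy":50,"dz":0,"yaw":0.122},{"hand":0,"dx":0,"dy":50,"dz":0,"yaw":0.122},{"hand":0,"dx":0,"dy":50,"dz":0,"yaw":0.122}]'
python3 - <<'E'
from h import *
o=bot.observe(); print(o['position'],o['tool_rot'],o['qpos'])
W,w=snap("wrist","w14")
E
```

```text
clock: 21.2
position: [0.5464, 0.2892, 0.1117]
tool_rot: [-1.57, -0.0, -1.509]
force: [0.3, -0.6, 0.3]
grip_width: 0.0853
clock: 21.53
position: [0.5457, 0.2895, 0.061]
tool_rot: [-1.572, -0.001, -1.623]
force: [1.0, 0.6, 0.8]
grip_width: 0.0854
[0.54566656 0.28946652 0.06102431] [-1.57209963e+00 -1.42106182e-03 -1.62270619e+00] [-0.77943694  0.75293154  0.29440199  1.7491021  -0.31698526  0.6883234
 -1.93588662]
```

View pics/w14.png

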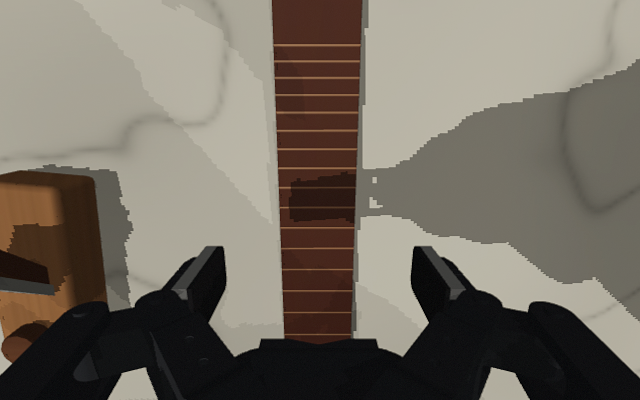

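```bash
python3 -m crank '[{"hand":0,"dx":0,"dy":25,"dz":0,"yaw":0},{"hand":0,"dx":0,"dy":42,"dz":0,"yaw":0},{"hand":0,"dx":0,"dy":52,"dz":0,"yaw":0},{"hand":0,"dx":0,"dy":57,"dz":0,"yaw":0},{"hand":0,"dx":0,"dy":57,"dz":0,"yaw":0},{"hand":1,"dx":0,"dy":57,"dz":0,"yaw":0},{"hand":1,"dx":0,"dy":57,"dz":0,"yaw":0},{"hand":1,"dx":0,"dy":57,"dz":0,"yaw":0},{"hand":1,"dx":0,"dy":57,"dz":0,"yaw":0},{"hand":1,"dx":0,"dy":57,"dz":0,"yaw":0},{"hand":1,"dx":0,"dy":57,"dz":0,"yaw":0}]' 40
python3 - <<'E'
from h import *
snap("wrist","w15")
E
```

```text
clock: 22.5
position: [0.5462, 0.2914, 0.0054]
tool_rot: [-1.57, 0.001, -1.622]
force: [-2.4, -1.1, 13.7]
grip_width: 0.047
```

View pics/w15.png

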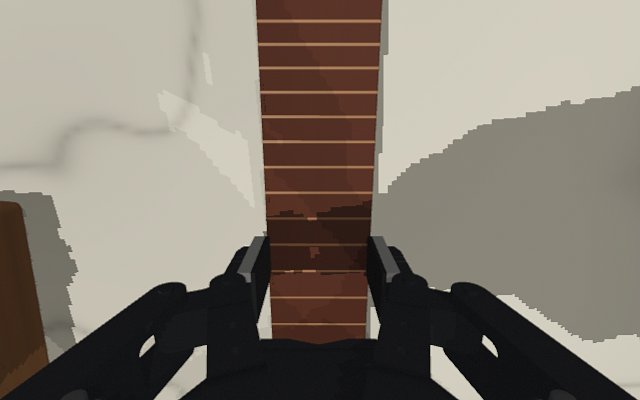

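```bash
python3 -m crank '[{"hand":1,"dx":0,"dy":-3,"dz":0,"yaw":0},{"hand":1,"dx":0,"dy":-8,"dz":0,"yaw":0},{"hand":1,"dx":0,"dy":-18,"dz":0,"yaw":0},{"hand":1,"dx":0,"dy":-30,"dz":0,"yaw":0},{"hand":1,"dx":0,"dy":-30,"dz":0,"yaw":0},{"hand":1,"dx":0,"dy":-30,"dz":0,"yaw":0}]'
python3 - <<'E'
from h import *
s=snap("side","s16")[1]
cv2.imwrite("pics/s16z.png",cv2.resize(s[90:240,240:430],None,fx=3.3,fy=3.3,interpolation=2))
o=bot.observe(); print(o['position'],o['tool_rot'])
E
```

```text
clock: 23.05
position: [0.5462, 0.2915, 0.0352]
tool_rot: [-1.569, 0.001, -1.622]
force: [0.3, -0.2, -1.8]
grip_width: 0.0459
[0.54572636 0.29136033 0.03451185] [-1.57032254e+00  5.26560658e-04 -1.62183537e+00]
```

View pics/s16z.png

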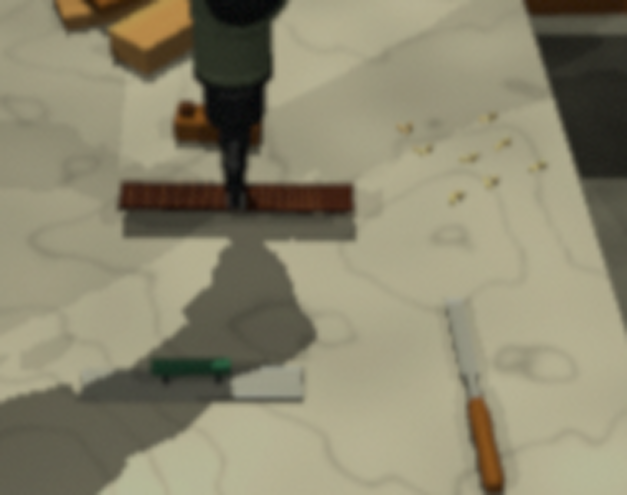

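```bash
python3 -m crank '[{"hand":1,"dx":5,"dy":-15,"dz":0,"yaw":0},{"hand":1,"dx":18,"dy":-40,"dz":0.5,"yaw":0},{"hand":1,"dx":38,"dy":-65,"dz":1,"yaw":0},{"hand":1,"dx":65,"dy":-85,"dz":2,"yaw":0},{"hand":1,"dx":97,"dy":-95,"dz":3,"yaw":0},{"hand":1,"dx":131,"dy":-95,"dz":4,"yaw":0},{"hand":1,"dx":165,"dy":-95,"dz":5,"yaw":0},{"hand":1,"dx":199,"dy":-95,"dz":6,"yaw":0},{"hand":1,"dx":233,"dy":-95,"dz":7,"yaw":0},{"hand":1,"dx":267,"dy":-95,"dz":8,"yaw":-0.01},{"hand":1,"dx":301,"dy":-95,"dz":9,"yaw":-0.02},{"hand":1,"dx":335,"dy":-95,"dz":10,"yaw":-0.033}]'
python3 -m crank '[{"hand":1,"dx":34,"dy":0,"dz":-0.5,"yaw":0},{"hand":1,"dx":68,"dy":0,"dz":-1,"yaw":0},{"hand":1,"dx":102,"dy":0,"dz":-1.5,"yaw":0},{"hand":1,"dx":135,"dy":0,"dz":-2,"yaw":0},{"hand":1,"dx":165,"dy":0,"dz":-2,"yaw":0},{"hand":1,"dx":190,"dy":0,"dz":-2,"yaw":0},{"hand":1,"dx":206,"dy":0,"dz":-2,"yaw":0},{"hand":1,"dx":216,"dy":0,"dz":-2,"yaw":0},{"hand":1,"dx":220,"dy":0,"dz":-2,"yaw":0},{"hand":1,"dx":220,"dy":0,"dz":-2,"yaw":0},{"hand":1,"dx":220,"dy":0,"dz":-2,"yaw":0}]'
python3 - <<'E'
from h import *
o=bot.observe(); print(o['position'],o['tool_rot'])
E
```

```text
clock: 24.1
position: [0.538, -0.0455, 0.1288]
tool_rot: [-1.571, -0.0, -1.588]
force: [1.8, 0.2, -1.7]
grip_width: 0.0459
clock: 25.02
position: [0.5327, -0.2626, 0.1289]
tool_rot: [-1.571, 0.001, -1.588]
force: [-0.8, -0.1, -1.2]
grip_width: 0.0459
[ 0.53265722 -0.26264182  0.12885206] [-1.57112962e+00  7.25799289e-04 -1.58802359e+00]
```

```bash
python3 -m crank '[{"hand":1,"dx":8,"dy":8,"dz":1.3,"yaw":0},{"hand":1,"dx":16,"dy":16,"dz":1.3,"yaw":0},{"hand":1,"dx":20,"dy":25,"dz":1.3,"yaw":0},{"hand":1,"dx":20,"dy":30,"dz":1.3,"yaw":0},{"hand":1,"dx":20,"dy":33,"dz":1.3,"yaw":0},{"hand":1,"dx":20,"dy":33,"dz":1.3,"yaw":0},{"hand":1,"dx":20,"dy":33,"dz":1.3,"yaw":0}]'
python3 - <<'E'
from h import *
o=bot.observe(); print(o['position'],o['tool_rot'])
snap("wrist","w17"); s=snap("side","s17")[1]; c=snap("scene","c17")[1]
cv2.imwrite("pics/v17.png",np.hstack([cv2.resize(s[200:310,240:370],None,fx=3,fy=3,interpolation=2),cv2.resize(c[130:240,180:280],None,fx=3,fy=3,interpolation=2)]))
E
```

```text
clock: 25.6
position: [0.5334, -0.2836, 0.0959]
tool_rot: [-1.571, 0.0, -1.589]
force: [-0.5, -1.3, -1.3]
grip_width: 0.0459
[ 0.53338113 -0.28361646  0.09591488] [-1.57115569e+00  2.69462680e-04 -1.58884188e+00]
```

View pics/w17.png

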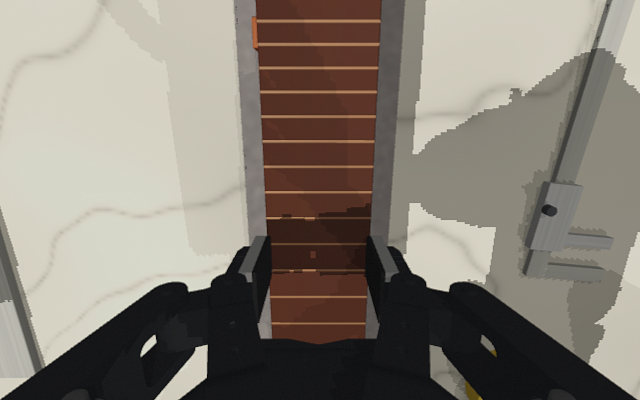

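View pics/v17.png

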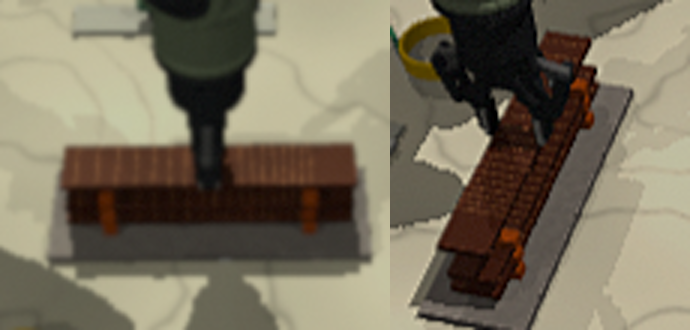

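```bash
python3 - <<'E'
from h import *
w=cv2.imread("pics/w17.png"); W=cam("wrist")
a=-.025
print("pred sticker +y end, -y end",proj(W,[(.6367+.030*np.sin(-a),-.2828+.03,.072),(.6367,-.2828-.03,.072),(.6367,-.2828+.03,.058)]))
zt=.1005
v=cv2.cvtColor(w,cv2.COLOR_BGR2HSV)
for row in (15,35,60,100,150):
    m=np.where((v[row,:,0]<16)&(v[row,:,1]>90))[0]; m=m[(m>245)&(m<400)]
    L,R=plane(W,(m.min()-.5,row),zt),plane(W,(m.max()+.5,row),zt); print(row,m.min(),m.max(),L[:2]*1000,R[:2]*1000)
    g=np.where((v[row,:,1]<60)&(v[row,:,2]<150))[0]
cv2.imwrite("pics/w17z.png",cv2.resize(w[0:90,220:420],None,fx=4,fy=4,interpolation=0))
E
```

```text
pred sticker +y end, -y end [[250.68297989  33.1180686 ]
 [374.78479007  32.42926137]
 [256.28268766  40.5235572 ]]
15 257 380 [ 638.12043281 -261.05366801] [ 637.26190645 -310.07584226]
35 252 379 [ 630.98786291 -258.52920144] [ 630.08662032 -309.94294341]
60 259 378 [ 621.64909952 -260.68783051] [ 620.78588637 -309.87319172]
100 261 376 [ 605.95489695 -260.43344172] [ 605.09051911 -309.58595026]
150 263 373 [ 584.7836619  -259.86902858] [ 583.91771718 -308.97716226]
```

View pics/w17z.png

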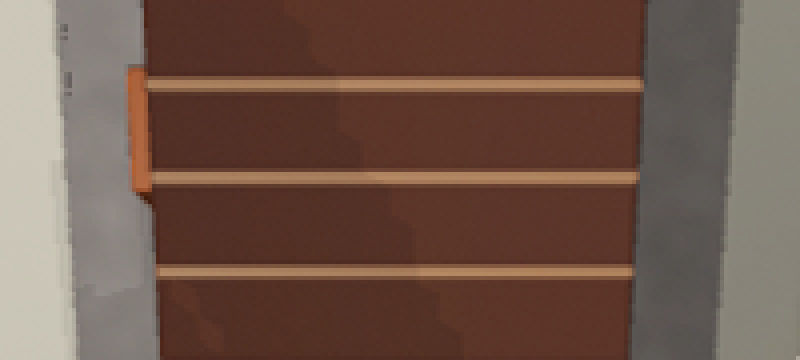

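```bash
python3 -m crank '[{"hand":1,"dx":-1,"dy":7,"dz":0.3,"yaw":0},{"hand":1,"dx":-1,"dy":12,"dz":0.3,"yaw":0},{"hand":1,"dx":-1,"dy":15,"dz":0.3,"yaw":0},{"hand":1,"dx":-1,"dy":17,"dz":0.3,"yaw":0},{"hand":1,"dx":-1,"dy":18,"dz":0.3,"yaw":0},{"hand":1,"dx":-1,"dy":18,"dz":0.3,"yaw":0},{"hand":1,"dx":-1,"dy":18,"dz":0.3,"yaw":0}]'
python3 -m crank '[{"hand":1,"dx":0,"dy":0.7,"dz":0,"yaw":0},{"hand":1,"dx":0,"dy":0.7,"dz":0,"yaw":0},{"hand":1,"dx":0,"dy":0.7,"dz":0,"yaw":0}]'
```

```text
clock: 26.33
position: [0.5337, -0.283, 0.0781]
tool_rot: [-1.571, -0.0, -1.589]
force: [-0.3, -0.4, -1.3]
grip_width: 0.0463
clock: 26.58
position: [0.5339, -0.283, 0.0777]
tool_rot: [-1.57, -0.0, -1.589]
force: [-2.1, 0.4, 5.1]
grip_width: 0.0461
```

```bash
python3 -m crank '[{"hand":0.5,"dx":0,"dy":-0.3,"dz":0,"yaw":0},{"hand":0.2,"dx":0,"dy":-0.3,"dz":0,"yaw":0},{"hand":0,"dx":0,"dy":-0.3,"dz":0,"yaw":0},{"hand":0,"dx":0,"dy":-0.3,"dz":0,"yaw":0},{"hand":0,"dx":0,"dy":-5,"dz":0,"yaw":0},{"hand":0,"dx":0,"dy":-35,"dz":0,"yaw":0},{"hand":0,"dx":10,"dy":-75,"dz":-1,"yaw":-0.125},{"hand":0,"dx":20,"dy":-115,"dz":-2,"yaw":-0.25},{"hand":0,"dx":28,"dy":-155,"dz":-2.5,"yaw":-0.375},{"hand":0,"dx":28,"dy":-190,"dz":-2.5,"yaw":-0.5},{"hand":0,"dx":28,"dy":-204,"dz":-2.5,"yaw":-0.62},{"hand":0,"dx":28,"dy":-204,"dz":-2.5,"yaw":-0.745}]'
python3 -m crank '[{"hand":0,"dx":0,"dy":0,"dz":0,"yaw":-0.844},{"hand":0,"dx":0,"dy":0,"dz":0,"yaw":-0.844},{"hand":0,"dx":0,"dy":0,"dz":0,"yaw":-0.844},{"hand":0,"dx":0,"dy":0,"dz":0,"yaw":-0.844},{"hand":0,"dx":0,"dy":0,"dz":0,"yaw":-0.844},{"hand":0,"dx":0,"dy":0,"dz":0,"yaw":-0.844},{"hand":0,"dx":0,"dy":0,"dz":0,"yaw":-0.844},{"hand":0,"dx":0,"dy":0,"dz":0,"yaw":-0.844}]'
python3 - <<'E'
from h import *
o=bot.observe(); print(o['position'],o['tool_rot'])
W,w=snap("wrist","w18")
r=hsv(w,(0,90,20),(16,255,255)); r[:60]=0;r[230:]=0
for c in blobs(r,1000): print(cv2.boundingRect(c),rectw(W,c,.081))
cv2.imwrite("pics/w18z.png",cv2.resize(w[90:200,180:470],None,fx=2.7,fy=2.7,interpolation=0))
E
```

```text
clock: 27.58
position: [0.5317, -0.3119, 0.286]
tool_rot: [-1.569, -0.006, -0.839]
force: [0.2, 0.1, -0.9]
grip_width: 0.0852
clock: 28.25
position: [0.5305, -0.3111, 0.2817]
tool_rot: [-1.571, -0.0, 0.004]
force: [0.3, 0.4, 0.1]
grip_width: 0.0855
[ 0.53051464 -0.31106089  0.28172018] [-1.57095266e+00 -1.25918716e-04  4.49741339e-03]
(182, 113, 279, 58) (array([ 533.3, -280. ], dtype=float32), [59.6, 298.5], -0.0062)
```

View pics/w18z.png

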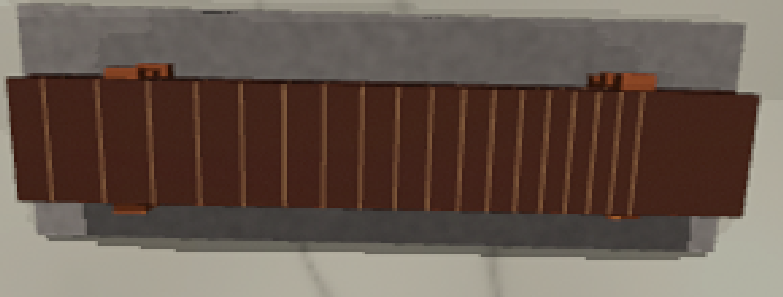

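```bash
python3 - <<'E'
from h import *
W=cam("wrist")
def q(pts,z):
    P=np.array([plane(W,(x/2.7+180-.5,y/2.7+90-.5),z)[:2]*1000 for x,y in pts]); 
    print(P.round(1).tolist(),"c",P.mean(0).round(1),"ang",np.arctan2(*(P[1]-P[0])[::-1]).round(4),np.arctan2(*(P[2]-P[3])[::-1]).round(4))
q([(6,78),(759,94),(742,217),(18,200)],.081)
E
```

```text
[[385.0, -254.6], [683.2, -261.3], [682.3, -311.0], [384.0, -303.4]] c [ 533.6 -282.6] ang -0.0223 -0.0254
```

The new blank is at (533.6,-282.6) with angle -0.024, flush with the blank below at (533.2,-282.5) and -0.018. Next I'll fetch the weight.

```bash
python3 -m crank '[{"hand":0,"dx":-39.5,"dy":0,"dz":310.5,"yaw":1.592},{"hand":0,"dx":-39.5,"dy":40,"dz":310.5,"yaw":1.592},{"hand":0,"dx":-39.5,"dy":160,"dz":310.5,"yaw":1.592},{"hand":0,"dx":-39.5,"dy":160,"dz":310.5,"yaw":1.592},{"hand":0,"dx":-39.5,"dy":160,"dz":310.5,"yaw":1.592},{"hand":0,"dx":-39.5,"dy":160,"dz":310.5,"yaw":1.592},{"hand":0,"dx":-39.5,"dy":160,"dz":310.5,"yaw":1.592},{"hand":0,"dx":-39.5,"dy":160,"dz":310.5,"yaw":1.592},{"hand":0,"dx":-39.5,"dy":160,"dz":310.5,"yaw":1.592},{"hand":0,"dx":-39.5,"dy":160,"dz":310.5,"yaw":1.592},{"hand":0,"dx":-39.5,"dy":160,"dz":310.5,"yaw":1.592},{"hand":0,"dx":-39.5,"dy":160,"dz":310.5,"yaw":1.592}]'
python3 -m crank '[{"hand":0,"dx":0,"dy":0,"dz":0,"yaw":0.092},{"hand":0,"dx":0,"dy":0,"dz":0,"yaw":0.092},{"hand":0,"dx":0,"dy":0,"dz":0,"yaw":0.092}]'
python3 - <<'E'
from h import *
o=bot.observe(); print(o['position'],o['tool_rot'])
W,w=snap("wrist","w19")
for c in blobs(hsv(w,(50,60,20),(85,255,140)),200): print(cv2.boundingRect(c),rectw(W,c,.042))
E
```

```text
clock: 29.3
position: [0.4912, 0.0002, 0.1213]
tool_rot: [-1.571, -0.0, -1.493]
force: [-0.1, -1.1, -0.6]
grip_width: 0.0849
clock: 29.55
position: [0.4913, -0.0002, 0.1215]
tool_rot: [-1.571, -0.0, -1.575]
force: [0.1, 0.1, 0.1]
grip_width: 0.0851
[ 4.91335932e-01 -1.87869865e-04  1.21537002e-01] [-1.57054557e+00 -3.36610370e-04 -1.57498084e+00]
(308, 141, 23, 116) (array([ 4.921e+02, -3.000e-01], dtype=float32), [15.1, 89.4], -0.0226)
```

View pics/w19.png

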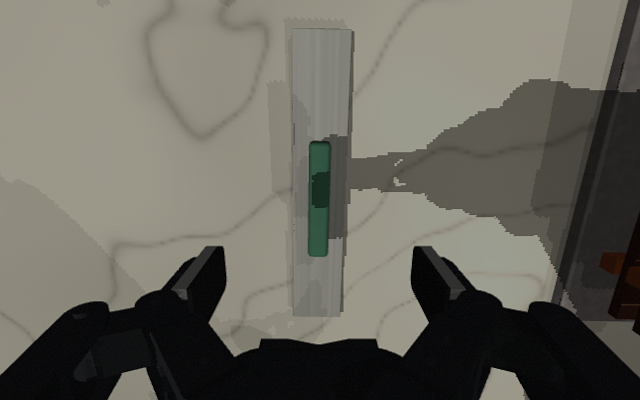

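```bash
python3 -m crank '[{"hand":0,"dx":0,"dy":35,"dz":0.5,"yaw":0.017},{"hand":0,"dx":0,"dy":70,"dz":0.5,"yaw":0.017},{"hand":0,"dx":0,"dy":92,"dz":0.5,"yaw":0.017},{"hand":0,"dx":0,"dy":103,"dz":0.5,"yaw":0.017},{"hand":0,"dx":0,"dy":106,"dz":0.5,"yaw":0.017},{"hand":1,"dx":0,"dy":106,"dz":0.5,"yaw":0.017},{"hand":1,"dx":0,"dy":106,"dz":0.5,"yaw":0.017},{"hand":1,"dx":0,"dy":106,"dz":0.5,"yaw":0.017},{"hand":1,"dx":0,"dy":106,"dz":0.5,"yaw":0.017},{"hand":1,"dx":0,"dy":106,"dz":0.5,"yaw":0.017},{"hand":1,"dx":0,"dy":106,"dz":0.5,"yaw":0.017},{"hand":1,"dx":0,"dy":106,"dz":0.5,"yaw":0.017}]' 50
python3 -m crank '[{"hand":1,"dx":0,"dy":-2,"dz":0,"yaw":0},{"hand":1,"dx":0,"dy":-7,"dz":0,"yaw":0},{"hand":1,"dx":0,"dy":-20,"dz":0,"yaw":0},{"hand":1,"dx":0,"dy":-45,"dz":0,"yaw":0},{"hand":1,"dx":0,"dy":-75,"dz":0,"yaw":0},{"hand":1,"dx":0,"dy":-105,"dz":0,"yaw":0},{"hand":1,"dx":0,"dy":-130,"dz":0,"yaw":0},{"hand":1,"dx":0,"dy":-140,"dz":0,"yaw":0}]'
python3 - <<'E'
from h import *
o=bot.observe(); print(o['position'],o['tool_rot'])
E
```

```text
clock: 30.6
position: [0.4921, -0.0004, 0.0161]
tool_rot: [-1.57, 0.0, -1.593]
force: [-2.6, -1.1, 11.2]
grip_width: 0.0155
clock: 31.27
position: [0.4925, -0.0003, 0.1585]
tool_rot: [-1.567, 0.001, -1.593]
force: [1.4, -0.1, -6.4]
grip_width: 0.015
[ 4.92521429e-01 -3.25104619e-04  1.58474995e-01] [-1.56749997e+00  7.14408113e-04 -1.59302038e+00]
```

```bash
python3 -m crank '[{"hand":1,"dx":10,"dy":0,"dz":2,"yaw":0},{"hand":1,"dx":30,"dy":0,"dz":5,"yaw":0},{"hand":1,"dx":60,"dy":0,"dz":10,"yaw":0},{"hand":1,"dx":95,"dy":0,"dz":16,"yaw":0},{"hand":1,"dx":130,"dy":0,"dz":22,"yaw":0},{"hand":1,"dx":165,"dy":0,"dz":28,"yaw":0},{"hand":1,"dx":200,"dy":0,"dz":34,"yaw":0},{"hand":1,"dx":230,"dy":0,"dz":40,"yaw":0},{"hand":1,"dx":255,"dy":5,"dz":44,"yaw":0},{"hand":1,"dx":272,"dy":12,"dz":47,"yaw":0},{"hand":1,"dx":281,"dy":22,"dz":48,"yaw":0},{"hand":1,"dx":281,"dy":30,"dz":48,"yaw":0}]'
python3 -m crank '[{"hand":1,"dx":0,"dy":5,"dz":0,"yaw":0},{"hand":1,"dx":0,"dy":8,"dz":0,"yaw":0},{"hand":1,"dx":0,"dy":8,"dz":0,"yaw":0},{"hand":1,"dx":0,"dy":8,"dz":0,"yaw":0}]'
python3 - <<'E'
from h import *
o=bot.observe(); print(o['position'],o['tool_rot'])
snap("wrist","w20"); s=snap("side","s20")[1]; c=snap("scene","c20")[1]
cv2.imwrite("pics/v20.png",np.hstack([cv2.resize(s[200:310,240:370],None,fx=3,fy=3,interpolation=2),cv2.resize(c[130:240,180:280],None,fx=3,fy=3,interpolation=2)]))
E
```

```text
clock: 32.27
position: [0.532, -0.2846, 0.1228]
tool_rot: [-1.573, -0.0, -1.596]
force: [-0.9, 0.3, -6.6]
grip_width: 0.0151
clock: 32.6
position: [0.5337, -0.2814, 0.1174]
tool_rot: [-1.571, 0.0, -1.592]
force: [-0.1, -0.5, -5.4]
grip_width: 0.015
[ 0.53372745 -0.2814187   0.11739995] [-1.57084225e+00  3.45138848e-04 -1.59170834e+00]
```

View pics/w20.png

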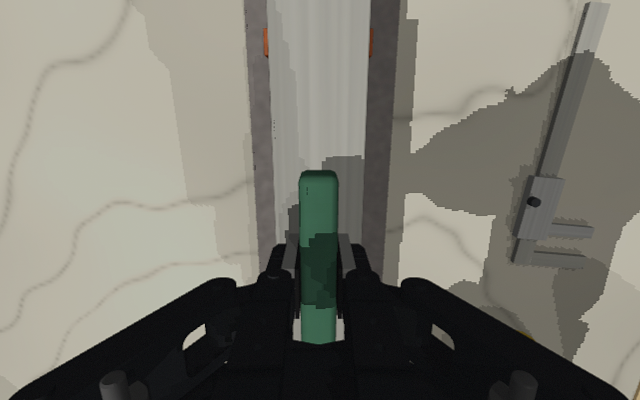

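View pics/v20.png

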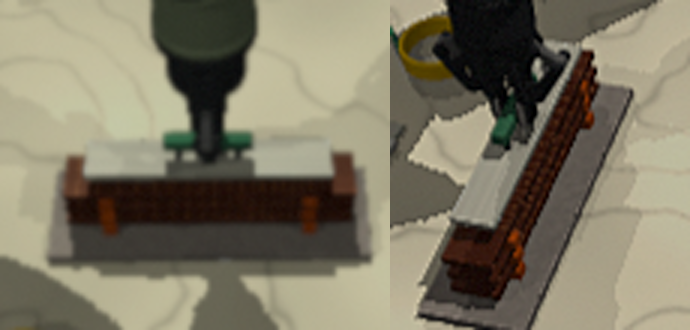

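Level, centred across the pile (sticker ends show equally at columns 264 and 372), and within ~3 mm along it. Lowering now.

```bash
python3 -m crank '[{"hand":1,"dx":1,"dy":7,"dz":1.5,"yaw":0},{"hand":1,"dx":1,"dy":12,"dz":1.5,"yaw":0},{"hand":1,"dx":1,"dy":15,"dz":1.5,"yaw":0},{"hand":1,"dx":1,"dy":17,"dz":1.5,"yaw":0},{"hand":1,"dx":1,"dy":18,"dz":1.5,"yaw":0},{"hand":1,"dx":1,"dy":18.5,"dz":1.5,"yaw":0},{"hand":1,"dx":1,"dy":18.5,"dz":1.5,"yaw":0},{"hand":1,"dx":1,"dy":18.5,"dz":1.5,"yaw":0}]'
python3 -m crank '[{"hand":1,"dx":0,"dy":0.7,"dz":0,"yaw":0},{"hand":1,"dx":0,"dy":0.7,"dz":0,"yaw":0},{"hand":1,"dx":0,"dy":0.7,"dz":0,"yaw":0}]'
```

```text
clock: 33.42
position: [0.5351, -0.2834, 0.099]
tool_rot: [-1.571, -0.0, -1.593]
force: [-0.2, 0.0, -5.7]
grip_width: 0.0152
clock: 33.67
position: [0.535, -0.2834, 0.0982]
tool_rot: [-1.571, -0.0, -1.593]
force: [0.8, 0.1, -6.3]
grip_width: 0.0151
```

```bash
python3 -m crank '[{"hand":1,"dx":0,"dy":0.7,"dz":0,"yaw":0},{"hand":1,"dx":0,"dy":0.7,"dz":0,"yaw":0},{"hand":1,"dx":0,"dy":0.7,"dz":0,"yaw":0}]'
python3 -m crank '[{"hand":1,"dx":0,"dy":0.6,"dz":0,"yaw":0},{"hand":1,"dx":0,"dy":0.6,"dz":0,"yaw":0},{"hand":1,"dx":0,"dy":0.6,"dz":0,"yaw":0}]'
```

```text
clock: 33.92
position: [0.535, -0.2834, 0.0975]
tool_rot: [-1.571, -0.0, -1.593]
force: [1.0, 0.6, -6.7]
grip_width: 0.0151
clock: 34.17
position: [0.535, -0.2835, 0.0971]
tool_rot: [-1.571, -0.0, -1.593]
force: [-1.8, 0.2, 0.4]
grip_width: 0.015
```

```bash
python3 -m crank '[{"hand":0.7,"dx":0,"dy":0,"dz":0,"yaw":0},{"hand":0.4,"dx":0,"dy":0,"dz":0,"yaw":0},{"hand":0,"dx":0,"dy":0,"dz":0,"yaw":0},{"hand":0,"dx":0,"dy":0,"dz":0,"yaw":0},{"hand":0,"dx":0,"dy":0,"dz":0,"yaw":0},{"hand":0,"dx":0,"dy":0,"dz":0,"yaw":0},{"hand":0,"dx":0,"dy":-15,"dz":0,"yaw":0},{"hand":0,"dx":0,"dy":-50,"dz":0,"yaw":0},{"hand":0,"dx":10,"dy":-90,"dz":0,"yaw":-0.125},{"hand":0,"dx":20,"dy":-130,"dz":0,"yaw":-0.25},{"hand":0,"dx":28,"dy":-170,"dz":0,"yaw":-0.375},{"hand":0,"dx":28,"dy":-190,"dz":0,"yaw":-0.5}]'
python3 -m crank '[{"hand":0,"dx":0,"dy":0,"dz":0,"yaw":-1.09},{"hand":0,"dx":0,"dy":0,"dz":0,"yaw":-1.09},{"hand":0,"dx":0,"dy":0,"dz":0,"yaw":-1.09},{"hand":0,"dx":0,"dy":0,"dz":0,"yaw":-1.09},{"hand":0,"dx":0,"dy":0,"dz":0,"yaw":-1.09},{"hand":0,"dx":0,"dy":0,"dz":0,"yaw":-1.09},{"hand":0,"dx":0,"dy":0,"dz":0,"yaw":-1.09},{"hand":0,"dx":0,"dy":0,"dz":0,"yaw":-1.09},{"hand":0,"dx":0,"dy":0,"dz":0,"yaw":-1.09},{"hand":0,"dx":0,"dy":0,"dz":0,"yaw":-1.09}]'
python3 - <<'E'
from h import *
o=bot.observe(); print(o['position'],o['tool_rot'])
W,w=snap("wrist","w21"); snap("side","s21")
for c in blobs(hsv(w,(50,60,20),(85,255,140)),200)[:1]: print(cv2.boundingRect(c),rectw(W,c,.123))
cv2.imwrite("pics/w21z.png",cv2.resize(w[80:200,180:470],None,fx=2.7,fy=2.7,interpolation=0))
s=cv2.imread("pics/s21.png");cv2.imwrite("pics/s21z.png",cv2.resize(s[150:310,230:420],None,fx=3.3,fy=3.3,interpolation=2))
E
```

```text
clock: 35.17
position: [0.5347, -0.3139, 0.292]
tool_rot: [-1.568, -0.005, -1.089]
force: [0.2, -0.9, 0.6]
grip_width: 0.0855
clock: 36.0
position: [0.5342, -0.3115, 0.2869]
tool_rot: [-1.571, -0.0, 0.002]
force: [-0.2, 0.2, -0.7]
grip_width: 0.0857
[ 0.53424437 -0.31151621  0.2868682 ] [-1.57065045e+00 -1.12623421e-06  1.51758540e-03]
(273, 140, 91, 18) (array([ 533.8, -282.5], dtype=float32), [16.0, 87.9], -0.0191)
```

View pics/w21z.png

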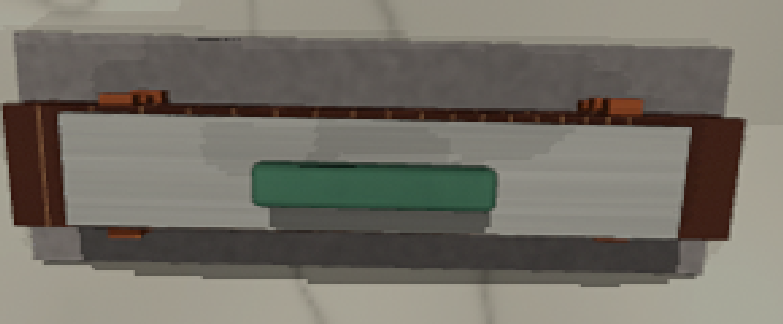

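View pics/s21z.png

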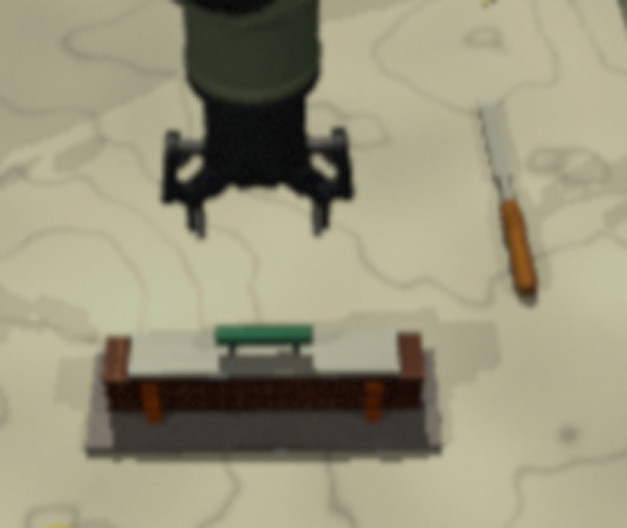

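The weight's grip is at (533.8,-282.5) with angle -0.019, centred on the new blank at (533.6,-282.6). The pile is in line and the gripper is clear, so I'll hand in.

```bash
python3 -c "
from workcell import bot
print(bot.job_done())"
```

```text
the job is handed in; nothing more can be done
None
```

The job is handed in at about 36 s of the 72 s allowed. The two stickers, the new blank and the weight are in place on the pile. I get no verdict back, so the figures below are my own last camera measurements (mm and rad), good to about 2 mm.

| Piece | Measured position | Should match | Difference |
|---|---|---|---|
| Sticker near the robot | (427.1, -280.3) | old sticker at about (427, -281) | about 1 mm |
| Sticker at the far end | (636.7, -282.8) | old sticker at about (636–638, -284) | 1–2 mm |
| New blank | (533.6, -282.6), angle -0.024 | top blank at (533.2, -282.5), angle -0.018 | under 1 mm, 0.006 rad |
| Weight grip | (533.8, -282.5), angle -0.019 | new blank | under 1 mm, 0.005 rad |

- **Lowering:** every piece was lowered until the wrist force showed contact, then released. The gripper is clear of the pile.
- **Old pile:** it looks unchanged in the last pictures. I did not re-measure the lowest blank or the old stickers at the end.
- **Tools:** the arm kept well clear of all of them. I did not measure their positions at the end.
- **Refused move:** my first move command was rejected for missing keys, with no effect on the scene.
- **Disagreements:** two measurements of the far old sticker differed by about 2 mm, so I aimed between them. The side view suggested the weight was about 3 mm off along the pile before lowering, so I shifted it 1.5 mm.

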